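Set up the knitting-needle display on the wool shop counter

TASK

Set up the needle display: first take the round blue dust cover off the display stand's spindle and set it down right way up in the little steel tray; then fit the wooden needle holder fully home onto the square spindle and turn it until its row of wells lines up with the white line on the stand's base, and only then stand every needle, point down, in the well of its cap's colour, leaving the holder lined up. Leave the other things on the counter where they are.

Things in the scene. Friction and masses are not known exactly. Their poses are not given: they have to be found in the camera images.
- stand: round grey display-stand base fixed to the counter, 160 mm diameter, 20 mm high, with a thin white line across its top through the centre. Origin: centre of its underside, on the counter. The white line runs along its x axis.
- spindle (a point): centre of the top of the stand's wooden turntable disc, 96 mm diameter, top 27 mm above the counter; z up, x and y along the sides of the square brass spindle on it, turning with it. Spindle: 22 mm square, 38 mm tall, its top 8 mm tapering to 14 mm. The disc turns up to 3.1 rad either way; stiff (0.35 N m): turns with a fitted holder, stays where left.
- holder: light-wood block 42 (x) x 224 (y) x 85 mm high, 0.4 kg. Origin: centre of its underside, z up. Under its middle a blind 25 mm square bore, 44 deep, parallel to its sides; solid above. In its top four 25 mm square wells along y, 77 deep, at y = -92 red, -37 yellow, +37 green, +92 blue (colour tabs on rim and long sides). Home: its underside rests on the turntable disc.
- cover: round blue plastic dust cover, starts upside-down-cup fashion over the spindle, open end down on the turntable disc. 46 mm diameter, 55 mm high, closed flat top with a white dot; inside 36 mm diameter, 50 mm deep; 60 g. Origin: centre of its open lower end; z up when right way up.
- tray: square steel tray fixed to the counter, 120 x 120 mm, 22 mm high, walls and floor 5 mm thick. Origin: centre of its underside.
- needle_red: jumbo wooden knitting needle with a red cap, 207 mm long, 15 mm square, about 35 g, starts lying on the counter (may be absent). x axis along it towards the cap. Origin: on its axis at the grip spot, 145 mm from the point and 62 mm from the cap's end. The cap is 18 mm square, 12 mm long; the last 20 mm at the point taper to 5 mm.
- tip_red (a point): the point of the red needle (x = -145 mm on it)
- well_red (a point): centre of the floor of the red well, 77 mm below the rim, fixed in the holder; axes as the holder's
- needle_yellow: jumbo wooden knitting needle with a yellow cap, 207 mm long, 15 mm square, about 35 g, starts lying on the counter (may be absent). x axis along it towards the cap. Origin: on its axis at the grip spot, 145 mm from the point and 62 mm from the cap's end. The cap is 18 mm square, 12 mm long; the last 20 mm at the point taper to 5 mm.
- tip_yellow (a point): the point of the yellow needle (x = -145 mm on it)
- well_yellow (a point): centre of the floor of the yellow well, 77 mm below the rim, fixed in the holder; axes as the holder's
- needle_green: jumbo wooden knitting needle with a green cap, 207 mm long, 15 mm square, about 35 g, starts lying on the counter (may be absent). x axis along it towards the cap. Origin: on its axis at the grip spot, 145 mm from the point and 62 mm from the cap's end. The cap is 18 mm square, 12 mm long; the last 20 mm at the point taper to 5 mm.
- tip_green (a point): the point of the green needle (x = -145 mm on it)
- well_green (a point): centre of the floor of the green well, 77 mm below the rim, fixed in the holder; axes as the holder's
- needle_blue: jumbo wooden knitting needle with a blue cap, 207 mm long, 15 mm square, about 35 g, starts lying on the counter (may be absent). x axis along it towards the cap. Origin: on its axis at the grip spot, 145 mm from the point and 62 mm from the cap's end. The cap is 18 mm square, 12 mm long; the last 20 mm at the point taper to 5 mm.
- tip_blue (a point): the point of the blue needle (x = -145 mm on it)
- well_blue (a point): centre of the floor of the blue well, 77 mm below the rim, fixed in the holder; axes as the holder's
- button_jar: bystander, to be left alone: orange jar of buttons, 64 mm diameter, 95 mm high, brass lid. Origin: centre of its underside.
- tape_measure: bystander, to be left alone: green round tape measure, 56 mm diameter, 16 mm high. Origin: centre of its underside.
- pin_tin: bystander, to be left alone: blue tin, 60 mm diameter, 35 mm high. Origin: centre of its underside.
- stitch_counter: bystander, to be left alone: red stitch counter, 50 by 32 by 18 mm. Origin: centre of its underside.
- spray: bystander, to be left alone: green glass bottle, 56 mm diameter, 160 mm high. Origin: centre of its underside.
- mug: bystander, to be left alone: blue mug, 74 mm diameter, 90 mm high. Origin: centre of its underside.
Things that resemble listed ones, but are neither listed nor needed, are in the scene too. Leave any orange look-alike of the needle_red alone.

How it is judged:
By the outcome, as a careful person would: the job done as asked, in the order asked, and still so for the second after the job is handed in, with the robot touching nothing.
Of needle_red, needle_yellow, needle_green, needle_blue only 3 to 4 are there at a start; the rules pass over those that are not, and their reading is None.
At some moment in a run one of needle_red, needle_yellow, needle_green, needle_blue may be knocked a few centimetres aside while the robot is not near it.
It also fails if it takes over 210 s, if anything falls off the work surface, if the arm or the gripper's body presses on something with over 40 N, if the wrist force passes 120 N, or if a joint passes its speed limit or range.

ROBOT

A 7-joint arm with a two-finger parallel gripper is mounted at the origin on the work surface. World frame = base frame: x ahead of the robot, y to its left, z up, the work surface at z = 0. Lengths are in mm, angles in rad, forces in N, time in s.
With the tool pointing down it reaches from about 400 to 925 mm from the base axis. Payload 4.1 kg.
Tool frame: the origin (TCP) lies on the centre line of the jaws, within the pads' length; the fingertips stand 17 mm ahead of it and the grasp point (between the pads) lies 2 mm behind it (bot.tip_reach is the distance from the TCP to the fingertips, in mm); x points along the fingers, z is the direction in which the jaws open and shut, and the axes are right-handed (so a half turn about x gives the same grasp; the last joint's range is limited). The gripper opens to 85 mm and grips with 20 to 120 N. Pads are 22 mm wide; open, the fingers measure 114 mm over their backs; the gripper's body (76 mm by 85 mm) begins 54 mm behind the grasp point. The pads swing forward as they close: fully open they stand 13 mm farther back than shut.
Start: joints at [1.044, 0.398, 0.045, 1.537, -0.019, 1.207, -0.051], TCP at [269.704, -591.439, 248.347] pointing down, gripper open.
Joint ranges: [-2.82, 2.82], [-0.49, 2.23], [-1.37, 1.46], [0, 2.46], [-1.36, 4.5], [0.23, 2], [-2.94, 2.94]. Speed limits (rad/s): [2.57, 2.57, 3.14, 3.14, 3.14, 3.14, 3.14].

INTERFACE

Orientations are given as a 3x3 rotation matrix whose columns are the frame's x, y, z axes.
In Python, from station import bot, imaging gives the robot as it stands.
- The arm moves only by the tool play_rows, never from a script. Its argument "plan" is one flat list of numbers, 7 for each row, row after row: the closure, from -1 (fully open) to 1 (shut), so that 0 is half open, then the shift along the tool's x, y, z in units of 40 mm (1.0 is 40 mm), then the turn, a rotation vector about the tool's x, y, z in units of 5 degrees (1.0 is 5 degrees). In form: [claw, dx, dy, dz, wx, wy, wz, claw, dx, dy, dz, wx, wy, wz, ...]. A call has 1 to 20 rows; each row shifts and turns the commanded pose from where the row before left it, along the tool's axes as they then stand; what a row does not reach is not made up. A row lasts 1/12 s, in which the tool goes at most 41.7 mm and 7.16 degrees, less where a joint would pass 70% of its speed; a pose out of reach is approached as far as the arm can. A call is refused whole if a number of a shift passes 1 or a number of a turn 1, either way. A call with a gripper value outside its range is refused whole. The fingers move at their own pace and stop on an object; "force" is the grip in N (left out, the last holds). Time passes only in rows, so rows that do not move let the fingers close. It gives the time, the measured TCP pose, the force and the opening at its end, in the units of the state.
- bot.get_obs(): the state, without advancing time (a new reading comes with each control period).
- imaging.snapshot(name): name is "scene" or "top" or "wrist"; returns the picture (384x512x3 uint8, blue, green, red); there is no depth.
- imaging.camera_info(name): a dict with "camera_matrix" (3x3 intrinsics, pixels), "pose" (4x4, takes a point from camera to world coordinates); the wrist camera has in their place "T_tool_cam" (4x4, takes a point from camera to tool coordinates, whose origin is the TCP and whose axes are the tool frame's). Camera axes: x right, y down, z forward; pixel columns grow to the right and rows downward; lengths in mm; the calibration is good to about 2 mm. A picture is of the moment at which its call begins: read the wrist's pose just before it. camera_info takes no time and is no camera call.
- bot.hand_in(): hands the job in, once; it reports no verdict.
The state is a dict: "t": time; "joint_pos": joint angles; "qd": joint speeds; "tau": joint torques, N m; "ee_pos": TCP position; "eef_rot": TCP orientation; "force": force on the tool from outside, world axes, zero at the start; "ft_torque": the same for the moment, N m; "grip_width": finger opening in mm.
Only numpy, scipy, OpenCV 4.12 (cv2) and the standard library are available. Lean on these libraries where they do the work, as an engineer would, in place of code of your own. Each camera call takes 0.05 s, during which the arm holds its last target.

## Working session

There is one attempt and no reset: what is moved stays moved. The work goes in short steps, Python scripts to look and compute and a tool call to move; the robot and the scene stay as the last step left them, time stands still between calls to the robot, and variables do not carry over. Pictures are saved under pics/ and viewed, and the job is handed in when it is done.

Besides the shell and the picture viewer there is one more tool, called after ">>>" as name(argument=value, ...) on one line, values as JSON. play_rows: Moves the arm, as the interface text tells. Its arguments: {"type":"object","properties":{"plan":{"type":"array","items":{"type":"number"}},"force":{"type":"number"}},"required":["plan"]}

```bash
ls -la; mkdir -p pics; python3 - <<'E'
from station import bot, imaging
import cv2
print(bot.get_obs()); print(bot.tip_reach)
for n in ("scene","top","wrist"):
    print(n, imaging.camera_info(n))
for n in ("scene","top","wrist"):
    im=imaging.snapshot(n); cv2.imwrite(f"pics/{n}0.png",im)
E
```

```text
total 12
drwxr-xr-x  3 agent agent 4096 Dec  6 13:00 .
drwxr-xr-x 23 root  root  4096 Dec  6 13:00 ..
drwxr-xr-x  2 agent agent 4096 Dec  6 13:00 pics
{'t': 0.0, 'joint_pos': array([ 1.04397066,  0.39916634,  0.04507495,  1.53791089, -0.01870177,
        1.20687753, -0.0506867 ]), 'qd': array([-7.25204834e-04,  7.36228908e-05,  5.69394963e-04, -6.96924261e-04,
       -2.00652830e-03, -3.44953210e-04,  9.62476662e-04]), 'tau': array([-7.97785697e-05, -4.75119853e+01,  1.36492018e+00, -2.54217303e+01,
        1.16304032e-02,  9.73876391e-03, -4.39735757e-06]), 'ee_pos': array([ 269.42697397, -590.86165936,  247.26709646]), 'eef_rot': array([[-9.37143431e-04,  9.09834122e-01,  4.14971075e-01],
       [ 1.69886009e-03,  4.14972107e-01, -9.09832548e-01],
       [-9.99998118e-01, -1.47665797e-04, -1.93456926e-03]]), 'force': array([-0.16827264, -0.80433305,  0.01526791]), 'ft_torque': array([-0.01606556, -0.03485785,  0.01781502]), 'grip_width': 85.4812261448551}
17.0
scene {'camera_matrix': array([[358.6625093 ,   0.        , 253.19963336],
       [  0.        , 358.6625093 , 195.88217632
[... 767 characters left out ...]
 [ 1.11600722e-02, -1.47353773e-01, -9.89020889e-01,
         1.68892742e+03],
       [ 0.00000000e+00,  0.00000000e+00,  0.00000000e+00,
         1.00000000e+00]])}
wrist {'camera_matrix': array([[312.53442253,   0.        , 256.72385736],
       [  0.        , 312.53442253, 193.73942303],
       [  0.        ,   0.        ,   1.        ]]), 'T_tool_cam': array([[-2.72139971e-04, -2.84706902e-01,  9.58614576e-01,
        -1.25883106e+02],
       [ 4.85163739e-05, -9.58614614e-01, -2.84706900e-01,
         7.28757730e+01],
       [ 9.99999962e-01, -3.09716241e-05,  2.74690300e-04,
         3.53931351e-01],
       [ 0.00000000e+00,  0.00000000e+00,  0.00000000e+00,
         1.00000000e+00]])}
```

View pics/top0.png

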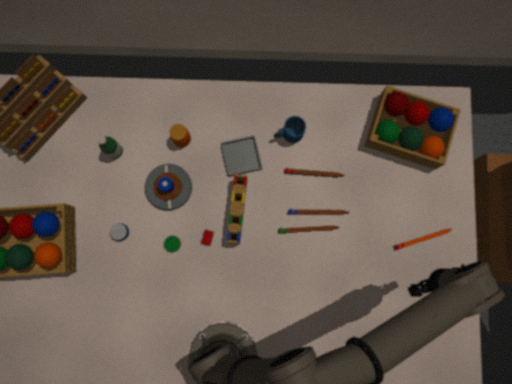

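View pics/scene0.png

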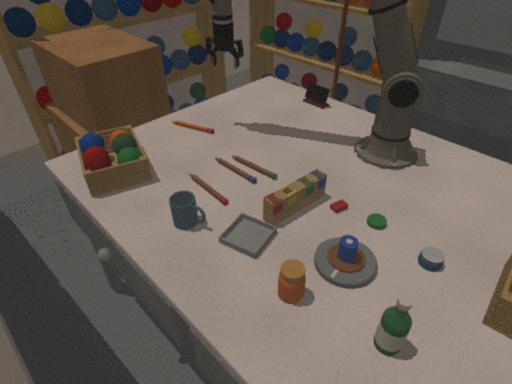

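View pics/wrist0.png

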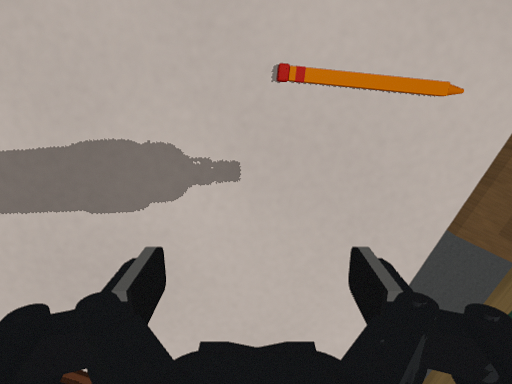

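Needles with red (≈315,173), blue (≈318,211) and green (≈308,229) caps are on the counter in the top view. The pencil-like orange one at (423,239) is the look-alike. I see no yellow needle so far. Next I'll build helpers and take enlarged crops.

```bash
cat > h.py <<'E'
import numpy as np, cv2
from station import bot, imaging
from scipy.spatial.transform import Rotation as R
def cam(name,obs=None):
    ci=imaging.camera_info(name); K=ci["camera_matrix"]
    if "pose" in ci: T=ci["pose"]
    else:
        o=obs or bot.get_obs(); W=np.eye(4);W[:3,:3]=o["eef_rot"];W[:3,3]=o["ee_pos"]; T=W@ci["T_tool_cam"]
    return K,T
def onplane(px,z,KT):
    K,T=KT; px=np.atleast_2d(np.array(px,float))
    d=np.c_[px,np.ones(len(px))]@np.linalg.inv(K).T@T[:3,:3].T
    o=T[:3,3]; s=(z-o[2])/d[:,2]; return o+s[:,None]*d
def proj(P,KT):
    K,T=KT; P=np.atleast_2d(np.array(P,float)); c=(P-T[:3,3])@T[:3,:3]; u=c@K.T; return u[:,:2]/u[:,2:]
def snap(name,tag,crop=None,zoom=1,show=True):
    o=bot.get_obs(); KT=cam(name,o); im=imaging.snapshot(name); np.savez(f"pics/{tag}.npz",im=im,K=KT[0],T=KT[1])
    if show: save(im,tag,crop,zoom)
    return im,KT
def load(tag):
    d=np.load(f"pics/{tag}.npz"); return d["im"],(d["K"],d["T"])
def save(im,tag,crop=None,zoom=1):
    if crop: x0,y0,x1,y1=crop; im=im[y0:y1,x0:x1]
    cv2.imwrite(f"pics/{tag}.png",cv2.resize(im,None,fx=zoom,fy=zoom,interpolation=cv2.INTER_CUBIC))
def hsvmask(im,h0,h1,smin=80,vmin=40):
    h=cv2.cvtColor(im,cv2.COLOR_BGR2HSV); H=h[...,0]
    hm=(H>=h0)&(H<=h1) if h0<=h1 else (H>=h0)|(H<=h1)
    return (hm&(h[...,1]>=smin)&(h[...,2]>=vmin)).astype(np.uint8)
def comps(m,amin=10):
    n,l,s,c=cv2.connectedComponentsWithStats(m); return [(i,s[i],c[i]) for i in range(1,n) if s[i][4]>=amin],l
def delta(pos,rot=None,o=None):
    """shift (tool axes, mm/40) and turn (tool axes, /5deg) from measured pose to target"""
    o=o or bot.get_obs(); r=o["eef_rot"]; d=r.T@(np.array(pos)-o["ee_pos"])
    w=np.zeros(3) if rot is None else np.degrees(R.from_matrix(r.T@rot).as_rotvec())
    print("shift/40",np.round(d/40,2),"mm",np.round(d,1),"turn/5",np.round(w/5,2))
def down(yaw):
    """tool pointing down, jaw axis (z) at world yaw"""
    x=np.array([0,0,-1.]); z=np.array([np.cos(yaw),np.sin(yaw),0]); return np.c_[x,np.cross(z,x),z]
E
python3 - <<'E'
from h import *
im=cv2.imread("pics/top0.png")
save(im,"t_l",(80,100,360,260),2.8)
save(im,"t_r",(270,150,470,260),4)
E
```

```text
(no output)
```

View pics/t_l.png

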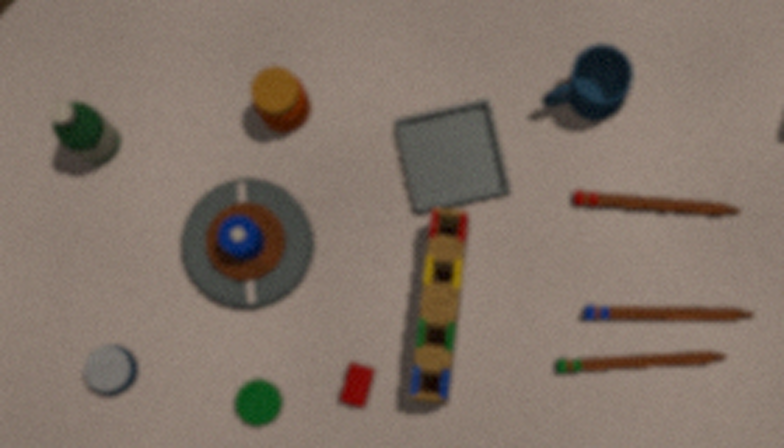

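View pics/t_r.png

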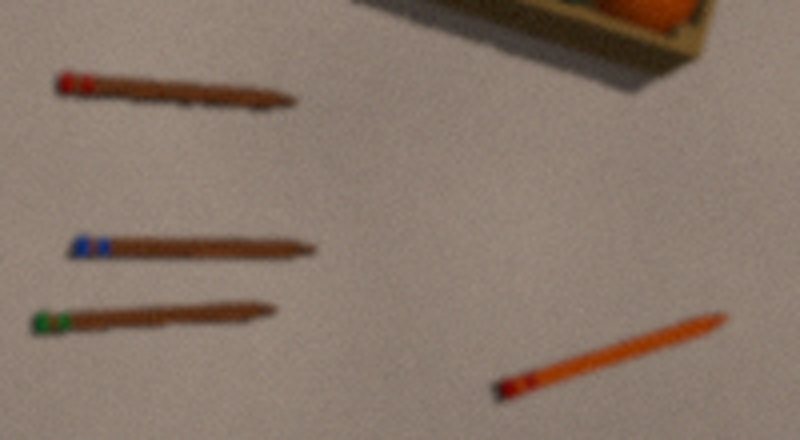

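The enlarged crops show one needle per cap colour, red, blue and green, and no yellow. The orange decoy has a darker red cap at crop (510,385). Now measuring everything.

```bash
python3 - <<'E'
from h import *
im=cv2.imread("pics/top0.png"); KT=cam("top"); 
sc=cv2.imread("pics/scene0.png"); KS=cam("scene")
hsv=cv2.cvtColor(im,cv2.COLOR_BGR2HSV)
# needles: wood+cap: saturation mask in region
m=((hsv[...,1]>105)).astype(np.uint8); m[:, :275]=0; m[:,375:]=0; m[:160]=0; m[250:]=0
cs,l=comps(m,40)
for i,s,c in cs:
    ys,xs=np.where(l==i); P=onplane(np.c_[xs,ys],7.5,KT)[:,:2]
    rr=cv2.minAreaRect(P.astype(np.float32)); print("needle",np.round(c,1),[np.round(v,1) for v in rr]); 
    mu=P.mean(0); u,sv,vt=np.linalg.svd(P-mu,full_matrices=False); d=vt[0]; t=(P-mu)@d; print("  ext",np.round(mu+d*t.min(),1),np.round(mu+d*t.max(),1),"len",round(np.ptp(t),1),"hue ends")
def report(nm,h0,h1,z,smin=120,vmin=40,amin=8,box=None):
    mm=hsvmask(im,h0,h1,smin,vmin)
    cs,l=comps(mm,amin)
    for i,s,c in cs:
        if box and not(box[0]<c[0]<box[2] and box[1]<c[1]<box[3]): continue
        print(nm,s,np.round(c,1),np.round(onplane(c,z,KT)[0],1))
report("blue",105,130,82,120,40,8,(100,100,370,260))
report("red",172,8,85,150,60,8,(100,100,370,260))
report("yel",22,32,85,120,60,8,(200,150,260,260))
report("grn",45,85,85,100,40,8,(100,100,370,260))
wm=((hsv[...,1]<40)&(hsv[...,2]>150)).astype(np.uint8)
for i,s,c in comps(wm,3)[0]:
    if 100<c[0]<370 and 100<c[1]<260: print("white",s,np.round(c,1),np.round(onplane(c,20,KT)[0],1),np.round(onplane(c,82,KT)[0],1))
E
```

```text
needle [311.4 172.5] [array([ 622.2, -287.7]), array([200.4,  18. ]), np.float64(87.5)]
  ext [ 626.2 -187.6] [ 615.9 -387.8] len 200.4 hue ends
needle [321.3 211.6] [array([ 485.5, -321.3]), array([ 13.7, 167.2]), np.float64(1.5)]
  ext [ 485.3 -237.6] [ 488.6 -404.9] len 167.2 hue ends
needle [307.2 228.8] [array([ 426.6, -272.4]), array([ 14. , 197.7]), np.float64(4.7)]
  ext [ 418.6 -173.8] [ 435.9 -370.8] len 197.7 hue ends
blue [158 177  16  15 147] [165.4 184.5] [554.5 204.1  82. ]
blue [289 210   3   4  11] [290.1 211.6] [ 476.  -205.4   82. ]
blue [227 232   3   8  20] [228.  235.5] [393.4  -6.1  82. ]
blue [237 233   3   8  21] [238.  236.6] [390.6 -38.6  82. ]
red [285 169   9   5  35] [289.1 170.7] [ 610.7 -199.9   85. ]
red [233 175   4  10  27] [234.7 179.7] [576.1 -21.9  85. ]
red [243 176   4  10  28] [244.4 180.7] [573.5 -53.7  85. ]
red [202 230  11  15 120] [207.  237.2] [386.   61.1  85. ]
yel [231 192   4  10  27] [232.6 196.4] [520.5 -16.9  85. ]
yel [241 193   4  10  28] [242.8 197.2] [518.7 -50.2  85. ]
grn [101 138  16  14 116] [109.5 145.4] [679.7 394.5  85. ]
grn [229 214   3  10  23] [230.  218.6] [447.9 -10.9  85. ]
grn [239 216   3   9  22] [240.  219.8] [444.8 -43.5  85. ]
grn [279 229   3   4  12] [280.  230.5] [ 413.6 -173.5   85. ]
grn [164 236  16  16 190] [171.8 243.4] [363.3 173.   85. ]
```

```bash
python3 - <<'E'
from h import *
delta([545,200,235])
im=cv2.imread("pics/top0.png"); KT=cam("top"); hsv=cv2.cvtColor(im,cv2.COLOR_BGR2HSV)
# line ends
g=cv2.cvtColor(im,cv2.COLOR_BGR2GRAY)
print(proj([[555,205,20]],KT)); 
for r in list(range(162,182))+list(range(198,212)): print(r,g[r,150:186:1].argmax()+150,g[r,150:186].max(),end="; ")
E
```

```text
shift/40 [  0.33  14.47 -15.13] mm [  13.3  578.9 -605.3] turn/5 [0. 0. 0.]
[[168.37635638 187.23491679]]
162 150 137; 163 150 134; 164 150 137; 165 150 136; 166 150 135; 167 150 134; 168 150 135; 169 150 131; 170 150 128; 171 150 109; 172 150 95; 173 150 79; 174 150 74; 175 154 75; 176 152 74; 177 152 72; 178 154 76; 179 151 75; 180 151 75; 181 164 92; 198 150 75; 199 178 75; 200 169 96; 201 169 118; 202 169 120; 203 169 124; 204 169 126; 205 185 126; 206 150 130; 207 150 136; 208 150 135; 209 153 136; 210 154 137; 211 156 137;
```

>>> play_rows(plan=[-1,0.02,0.36,-0.38,0,0,0,-1,0.02,0.74,-0.77,0,0,0,-1,0.02,0.74,-0.77,0,0,0,-1,0.02,0.74,-0.77,0,0,0,-1,0.02,0.74,-0.77,0,0,0,-1,0.02,0.74,-0.77,0,0,0,-1,0.02,0.74,-0.77,0,0,0,-1,0.02,0.74,-0.77,0,0,0,-1,0.02,0.74,-0.77,0,0,0,-1,0.02,0.74,-0.77,0,0,0,-1,0.02,0.74,-0.77,0,0,0,-1,0.02,0.74,-0.77,0,0,0,-1,0.02,0.74,-0.77,0,0,0,-1,0.02,0.74,-0.77,0,0,0,-1,0.02,0.74,-0.77,0,0,0,-1,0.02,0.74,-0.77,0,0,0,-1,0.02,0.74,-0.77,0,0,0,-1,0.02,0.74,-0.77,0,0,0,-1,0.02,0.74,-0.77,0,0,0,-1,0.02,0.74,-0.77,0,0,0])

```text
t: 1.82
ee_pos: [538.9, 176.9, 232.5]
eef_rot: [[-0.0, 0.91, 0.415], [-0.0, 0.415, -0.91], [-1.0, -0.0, 0.0]]
force: [1.1, -0.0, -0.5]
grip_width: 85.4
```

>>> play_rows(plan=[-1,0,0.2,-0.2,0,0,0,-1,0,0,0,0,0,0,-1,0,0,0,0,0,0])

```text
t: 2.07
ee_pos: [542.3, 185.7, 232.0]
eef_rot: [[-0.001, 0.909, 0.416], [-0.001, 0.416, -0.909], [-1.0, -0.002, 0.0]]
force: [-0.3, -0.2, -0.0]
grip_width: 85.8
```

```bash
python3 - <<'E'
from h import *
o=bot.get_obs();print(o["t"],o["ee_pos"],o["joint_pos"],o["force"])
snap("wrist","w1")
E
```

```text
2.0667 [542.29501583 185.6604421  232.04079432] [ 0.0306904   0.31116123 -0.53728203  1.73165607  0.17302987  1.14772951
 -1.69879628] [-0.28020755 -0.18863186 -0.00295255]
```

View pics/w1.png

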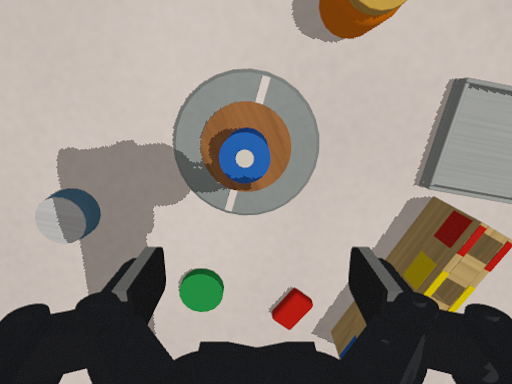

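The wrist view shows the blue cover with its white dot at (245,158), the stand disc around (246,142), and the white line visible at (265,88) and (232,200).

```bash
python3 - <<'E'
from h import *
im,KT=load("w1"); hsv=cv2.cvtColor(im,cv2.COLOR_BGR2HSV)
wm=((hsv[...,1]<45)&(hsv[...,2]>190)).astype(np.uint8)
for i,s,c in comps(wm,15)[0]:
    if 150<c[0]<340 and 60<c[1]<220: print("white",s,np.round(c,1),np.round(onplane(c,20,KT)[0],1),"top82",np.round(onplane(c,82,KT)[0],1))
# stand circle: grey darker
g=((hsv[...,1]<60)&(hsv[...,2]<160)&(hsv[...,2]>70)).astype(np.uint8)
# brown disc
b=hsvmask(im,3,20,100,60)
for i,s,c in comps(b,300)[0]: print("brown",s,np.round(c,1))
bl=hsvmask(im,100,125,150,40)
for i,s,c in comps(bl,300)[0]: print("blue",s,np.round(c,1))
# line ends on plane: points of line mask
c0=[];
cs,l=comps(wm,15)
for i,s,c in cs:
    if 150<c[0]<340 and 60<c[1]<220:
        ys,xs=np.where(l==i); P=onplane(np.c_[xs,ys],20,KT)[:,:2]; c0.append((P.mean(0),P))
E
```

```text
white [    0     0   512   359 99313] [230.8 141.4] [559.  223.3  20. ] top82 [568.2 221.9  82. ]
white [256  76  14  28 207] [262.4  89.2] [621.4 214.9  20. ] top82 [619.1 215.1  82. ]
white [236 150  17  17 233] [244.2 158. ] [548.5 202.9  20. ] top82 [559.5 205.3  82. ]
white [225 190  12  21 139] [230.6 199.8] [498.3 197.6  20. ] top82 [518.6 200.9  82. ]
brown [ 319    0   84   39 2062] [351.8  16.7]
brown [ 201  101   90   90 4076] [245.9 140.6]
brown [ 386  197  126  114 5688] [446.3 252.5]
brown [331 301  36  53 900] [348.  326.9]
blue [ 219  128   51   55 1879] [244.6 155.2]
```

```bash
python3 -c "
from h import *
delta([559.5,205.5,60])"
```

```text
shift/40 [ 4.3   0.62 -0.31] mm [172.   24.7 -12.6] turn/5 [0. 0. 0.]
```

>>> play_rows(plan=[-1,0.1,0.31,-0.16,0,0,0,-1,0.4,0.31,-0.15,0,0,0,-1,0.5,0,0,0,0,0,-1,0.5,0,0,0,0,0,-1,0.5,0,0,0,0,0,-1,0.5,0,0,0,0,0,-1,0.5,0,0,0,0,0,-1,0.5,0,0,0,0,0,-1,0.4,0,0,0,0,0,-1,0.3,0,0,0,0,0,-1,0.2,0,0,0,0,0,-1,0,0,0,0,0,0,-1,0,0,0,0,0,0], force=25)

```text
t: 3.2
ee_pos: [560.4, 206.6, 56.9]
eef_rot: [[0.0, 0.91, 0.414], [-0.0, 0.414, -0.91], [-1.0, 0.0, 0.001]]
force: [-0.1, 0.3, 1.3]
grip_width: 85.6
```

```bash
python3 - <<'E'
from h import *
o=bot.get_obs();print(o["t"],o["ee_pos"],o["force"])
snap("wrist","w2")
E
```

```text
3.2 [560.37956313 206.59403371  56.93139343] [-0.08235449  0.32705366  1.29013912]
```

View pics/w2.png

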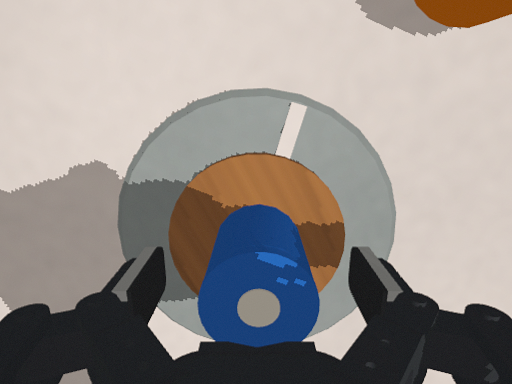

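The cover sits centred between the jaws, its dot at (258,308). I'll close on it and lift.

>>> play_rows(plan=[1,0,0,0,0,0,0,1,0,0,0,0,0,0,1,0,0,0,0,0,0,1,0,0,0,0,0,0,1,0,0,0,0,0,0,1,0,0,0,0,0,0,1,0,0,0,0,0,0,1,0,0,0,0,0,0,1,-0.1,0,0,0,0,0,1,-0.3,0,0,0,0,0,1,-0.5,0,0,0,0,0,1,-0.5,0,0,0,0,0,1,-0.5,0,0,0,0,0,1,-0.5,0,0,0,0,0,1,-0.4,0,0,0,0,0,1,0,0,0,0,0,0], force=25)

```text
t: 4.58
ee_pos: [562.2, 208.7, 173.0]
eef_rot: [[0.007, 0.91, 0.415], [0.003, 0.415, -0.91], [-1.0, 0.007, 0.001]]
force: [-0.0, 2.2, -0.9]
grip_width: 45.8
```

```bash
python3 - <<'E'
from h import *
o=bot.get_obs();print(o["t"],o["ee_pos"],o["force"],o["grip_width"])
snap("wrist","w3")
im=cv2.imread("pics/top0.png"); KT=cam("top")
save(im,"tray",(210,125,275,185),10)
E
```

```text
4.5833 [562.1656384  208.70160284 172.96666365] [-0.00649047  2.15715542 -0.89342286] 45.776826569043095
```

View pics/w3.png

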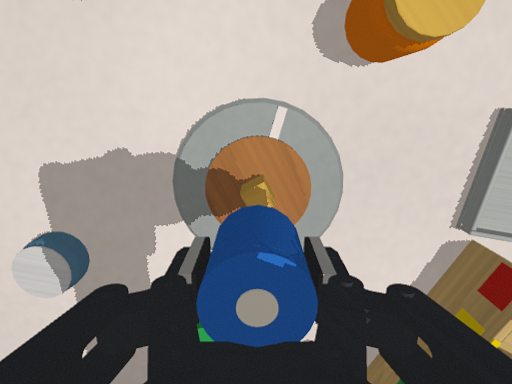

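View pics/tray.png

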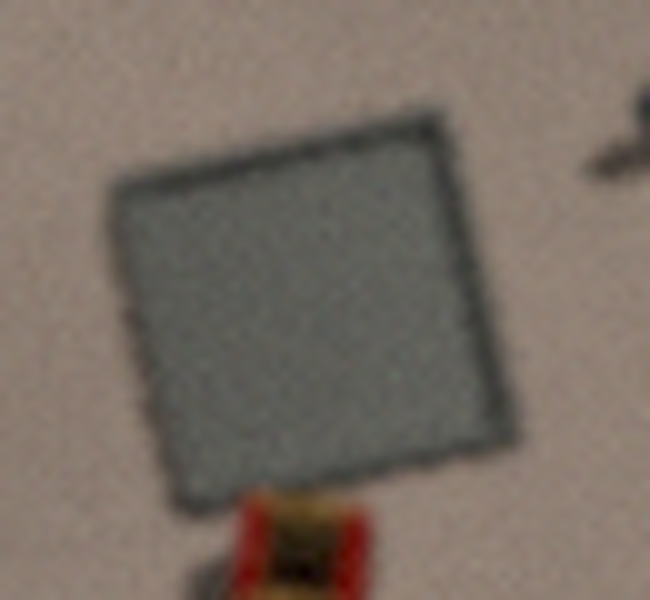

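The cover is held, and the brass spindle shows at about (257,190). The tray corners in the crop are (115,185), (435,105), (518,440) and (185,512).

```bash
python3 - <<'E'
from h import *
KT=cam("top")
C=np.array([(115,185),(435,105),(518,440),(185,512)])/10+[210,125]-0.45
P=onplane(C,22,KT); print(np.round(P,1)); print(P.mean(0)); print([round(np.linalg.norm(P[i]-P[(i+1)%4]),1) for i in range(4)])
t=P.mean(0); delta([t[0]+3,t[1],172])
E
```

```text
[[ 713.2   31.8   22. ]
 [ 744.6  -77.6   22. ]
 [ 627.7 -109.1   22. ]
 [ 599.7    3.8   22. ]]
[671.29770579 -37.77296394  22.        ]
[np.float64(113.7), np.float64(121.0), np.float64(116.3), np.float64(116.9)]
shift/40 [-0.02  0.02  6.77] mm [ -1.    0.9 270.6] turn/5 [0. 0. 0.]
```

>>> play_rows(plan=[1,0,0,0.3,0,0,0,1,0,0,0.6,0,0,0,1,0,0,0.7,0,0,0,1,0,0,0.7,0,0,0,1,0,0,0.7,0,0,0,1,0,0,0.7,0,0,0,1,0,0,0.7,0,0,0,1,0,0,0.7,0,0,0,1,0,0,0.7,0,0,0,1,0,0,0.5,0,0,0,1,0,0,0.3,0,0,0,1,0,0,0.17,0,0,0,1,0,0,0,0,0,0,1,0,0,0,0,0,0,1,0,0,0,0,0,0])

```text
t: 5.88
ee_pos: [671.9, -36.7, 168.5]
eef_rot: [[-0.001, 0.909, 0.417], [0.001, 0.417, -0.909], [-1.0, -0.0, -0.001]]
force: [-0.4, 0.6, 0.2]
grip_width: 46.0
```

```bash
python3 - <<'E'
from h import *
o=bot.get_obs();print(o["t"],o["ee_pos"],o["force"],o["grip_width"])
snap("wrist","w4")
delta([672,-38,36])
E
```

```text
5.8833 [671.86473922 -36.69519867 168.50110017] [-0.42324809  0.60956591  0.18501963] 46.04468634575134
shift/40 [ 3.32 -0.01  0.03] mm [132.7  -0.6   1.4] turn/5 [0. 0. 0.]
```

View pics/w4.png

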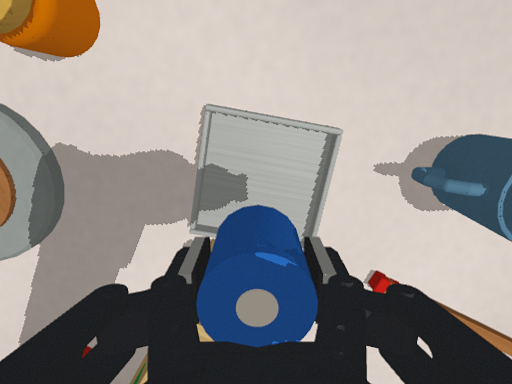

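```bash
python3 - <<'E'
from h import *
im,KT=load("w4")
P=onplane([(206,105),(341,129),(190,233),(265.5,181)],22,KT); print(np.round(P,1), np.linalg.norm(P[0]-P[1]),np.linalg.norm(P[0]-P[2]))
print((P[1]+P[2])/2)
E
```

```text
[[717.4  30.8  22. ]
 [747.3 -81.7  22. ]
 [603.1   0.9  22. ]
 [678.8 -42.4  22. ]] 116.38125045852487 118.12171796677201
[675.24072279 -40.40732512  22.        ]
```

>>> play_rows(plan=[1,0.2,0.02,0.06,0,0,0,1,0.5,0.02,0.06,0,0,0,1,0.6,0,0,0,0,0,1,0.6,0,0,0,0,0,1,0.5,0,0,0,0,0,1,0.3,0,0,0,0,0,1,0.2,0,0,0,0,0,1,0.15,0,0,0,0,0,1,0.1,0,0,0,0,0,1,0,0,0,0,0,0,1,0,0,0,0,0,0])

```text
t: 6.85
ee_pos: [676.6, -42.7, 43.5]
eef_rot: [[0.002, 0.91, 0.415], [-0.0, 0.415, -0.91], [-1.0, 0.001, 0.001]]
force: [0.4, -0.1, -0.6]
grip_width: 45.9
```

>>> play_rows(plan=[1,0.1,-0.02,0,0,0,0,1,0.05,-0.02,0,0,0,0,1,0.03,0,0,0,0,0,1,0,0,0,0,0,0,1,0,0,0,0,0,0])

```text
t: 7.27
ee_pos: [674.6, -43.4, 35.6]
eef_rot: [[0.0, 0.91, 0.415], [-0.0, 0.415, -0.91], [-1.0, 0.0, 0.0]]
force: [-0.2, 0.2, -0.3]
grip_width: 45.8
```

>>> play_rows(plan=[1,0.02,0,0,0,0,0,1,0,0,0,0,0,0,1,0,0,0,0,0,0])

```text
t: 7.52
ee_pos: [674.6, -43.4, 35.6]
eef_rot: [[0.0, 0.91, 0.415], [-0.0, 0.415, -0.91], [-1.0, 0.0, 0.0]]
force: [-2.1, -0.2, 6.7]
grip_width: 45.9
```

Contact: force 6.7 N up, so the cover is on the tray floor. I'll open part way and then lift.

>>> play_rows(plan=[-0.35,0,0,0,0,0,0,-0.35,0,0,0,0,0,0,-0.35,0,0,0,0,0,0,-0.35,0,0,0,0,0,0,-0.35,0,0,0,0,0,0,-0.35,0,0,0,0,0,0])

```text
t: 8.02
ee_pos: [674.4, -43.4, 34.5]
eef_rot: [[-0.0, 0.91, 0.415], [-0.0, 0.415, -0.91], [-1.0, -0.0, -0.0]]
force: [-1.0, 0.8, -1.1]
grip_width: 57.8
```

>>> play_rows(plan=[-0.35,-0.1,0,0,0,0,0,-0.35,-0.3,0,0,0,0,0,-0.35,-0.5,0,0,0,0,0,-0.35,-0.7,0,0,0,0,0,-0.35,-0.7,0,0,0,0,0,-0.5,-0.7,0,0,0,0,0,-0.5,-0.7,0,0,0,0,0,-0.7,-0.7,0,0,0,0,0,-1,-0.4,0,0,0,0,0,-1,-0.2,0,0,0,0,0,-1,0,0,0,0,0,0,-1,0,0,0,0,0,0])

```text
t: 9.02
ee_pos: [674.1, -43.4, 234.6]
eef_rot: [[-0.0, 0.91, 0.415], [-0.0, 0.415, -0.91], [-1.0, -0.0, 0.0]]
force: [-0.7, -0.4, 0.1]
grip_width: 85.6
```

```bash
python3 - <<'E'
from h import *
o=bot.get_obs();print(o["t"],o["ee_pos"],o["force"],o["grip_width"])
snap("wrist","w5")
snap("top","t5",(80,100,360,260),2.8)
E
```

```text
9.0167 [674.13541063 -43.3891047  234.60375358] [-0.73092458 -0.39977992  0.05516014] 85.63298422660999
```

View pics/w5.png

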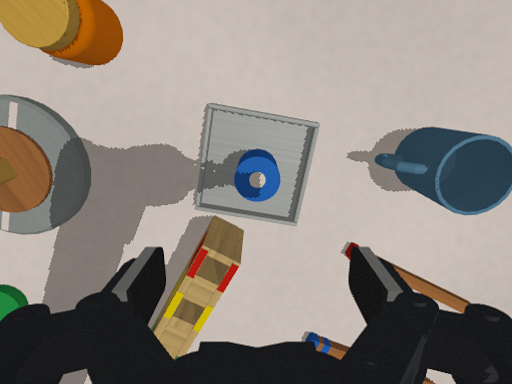

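View pics/t5.png

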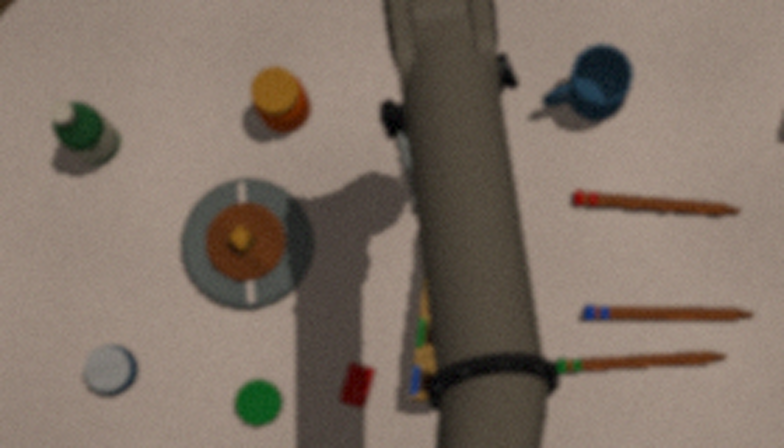

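The cover stands upright in the tray, its dot at (257,180). Now I'll look at the spindle up close.

```bash
python3 - <<'E'
from h import *
delta([560,206,170])
E
```

```text
shift/40 [ 1.58  0.01 -6.85] mm [  63.2    0.5 -274. ] turn/5 [0. 0. 0.]
```

>>> play_rows(plan=[-1,0,0,-0.4,0,0,0,-1,0,0,-0.75,0,0,0,-1,0,0,-0.75,0,0,0,-1,0,0,-0.75,0,0,0,-1,0.2,0,-0.75,0,0,0,-1,0.3,0,-0.75,0,0,0,-1,0.3,0,-0.75,0,0,0,-1,0.3,0,-0.75,0,0,0,-1,0.3,0,-0.75,0,0,0,-1,0.2,0,-0.5,0,0,0,-1,0,0,0,0,0,0,-1,0,0,0,0,0,0,-1,0,0,0,0,0,0])

```text
t: 10.2
ee_pos: [559.5, 207.4, 170.2]
eef_rot: [[-0.001, 0.91, 0.415], [-0.001, 0.415, -0.91], [-1.0, -0.001, 0.001]]
force: [0.3, -0.6, 0.1]
grip_width: 85.4
```

```bash
python3 - <<'E'
from h import *
o=bot.get_obs();print(o["t"],o["ee_pos"],o["joint_pos"])
snap("wrist","w6",(120,60,400,260),2.8)
E
```

```text
10.2 [559.52749865 207.40744207 170.16351851] [-0.01254391  0.41466323 -0.53390187  1.74297378  0.23917203  1.05016255
 -1.77224171]
```

View pics/w6.png

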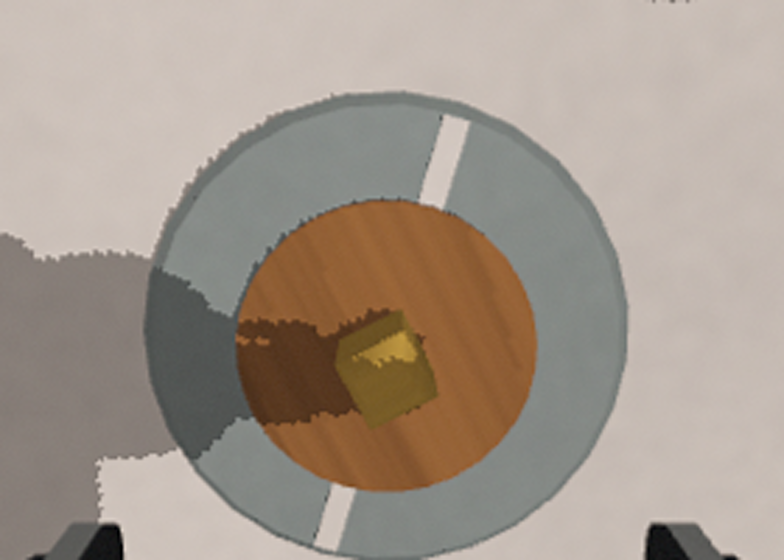

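```bash
python3 - <<'E'
from h import *
im,KT=load("w6"); save(cv2.convertScaleAbs(im,alpha=2.0),"w6z",(228,160,288,220),10)
hsv=cv2.cvtColor(im,cv2.COLOR_BGR2HSV)
wm=((hsv[...,1]<45)&(hsv[...,2]>190)).astype(np.uint8)
# white line pieces within stand
cs,l=comps(wm,15)
pts=[]
for i,s,c in cs:
    if s[4]<2000 and 150<c[0]<360 and 60<c[1]<260:
        ys,xs=np.where(l==i); P=onplane(np.c_[xs,ys],20,KT)[:,:2]; pts.append(P); print(s,np.round(c,1),np.round(P.mean(0),1))
A=np.vstack(pts)
v=cv2.fitLine(A.astype(np.float32),cv2.DIST_L2,0,.01,.01).ravel(); print(v,np.degrees(np.arctan2(v[1],v[0])))
b=hsvmask(im,3,22,100,60)
cs,l=comps(b,1000)
for i,s,c in cs:
    if not(200<c[0]<320): continue
    cn=max(cv2.findContours((l==i).astype(np.uint8),0,1)[0],key=len)[:,0]
    h=cv2.convexHull(onplane(cn,27,KT)[:,:2].astype(np.float32)); e=cv2.fitEllipse(h); print("disc",e, cv2.minEnclosingCircle(h))
    print("line at centre off", (np.array(e[0])-v[2:])@np.array([-v[1],v[0]]))
E
```

```text
[270 101  17  34 288] [278.1 117.2] [621.3 214.8]
[233 233  14  24 179] [239.1 244.3] [497.7 197.4]
[9.9019885e-01 1.3966455e-01 5.7388464e+02 2.0815511e+02] 8.028436
disc ((560.3009643554688, 206.42799377441406), (95.087646484375, 95.46062469482422), 165.5128173828125) ((560.3394775390625, 206.3545684814453), 47.99718475341797)
line at centre off 0.18697424816764396
```

View pics/w6z.png

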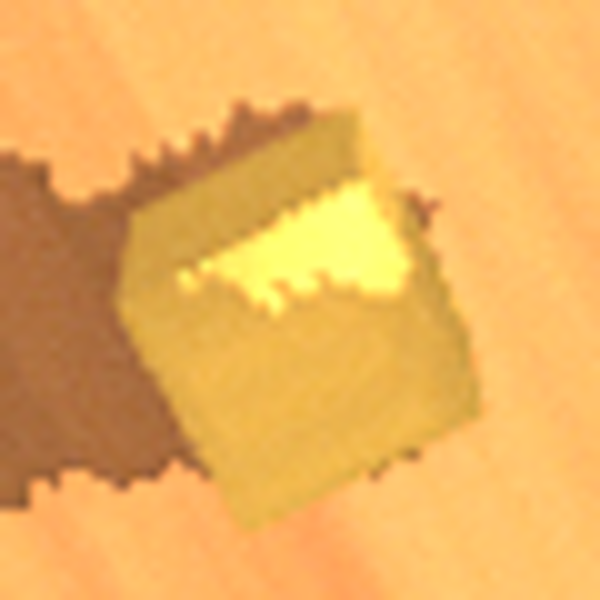

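```bash
python3 - <<'E'
from h import *
im,KT=load("w6")
c=np.array([(117,305),(255,525),(480,412)])/10+[228,160]-.45
P=onplane(c,57,KT)[:,:2]; print(np.round(P,1))
for i in range(2):
    d=P[i+1]-P[i]; print("edge",np.linalg.norm(d),np.degrees(np.arctan2(d[1],d[0]))%90)
print("centre",(P[0]+P[2])/2)
B=onplane(np.array([(133,215),(355,110)])/10+[228,160]-.45,27,KT)[:,:2]; d=B[1]-B[0]; print("base",B,np.linalg.norm(d),np.degrees(np.arctan2(d[1],d[0]))%90)
E
```

```text
[[558.3 221.6]
 [546.  204. ]
 [562.3 191.5]]
edge 21.54592882905248 54.94450417381043
edge 20.510356294564467 52.54502401176828
centre [560.29892905 206.54398925]
base [[558.04129632 221.64285819]
 [574.84470201 207.719201  ]] 21.822526718960642 50.354136218814276
```

```bash
python3 - <<'E'
from h import *
im=cv2.imread("pics/top0.png"); KT=cam("top"); sc=cv2.imread("pics/scene0.png"); KS=cam("scene")
save(im,"jar",(160,115,200,155),12); 
save(sc,"jar2",(265,250,320,310),10)
m=hsvmask(im,17,32,120,110); 
for i,s,c in comps(m,20)[0]:
    if 165<c[0]<195: print("lid top",s,c,onplane(c,95,KT))
m=hsvmask(sc,17,32,100,80)
for i,s,c in comps(m,20)[0]:
    if 270<c[0]<310 and c[1]>250: print("lid sc",s,c,onplane(c,95,KS))
im,KW=load("w4"); save(im,"jar3",(0,0,140,80),5)
E
```

```text
lid top [171 125  15  14 164] [177.8597561  131.68292683] [[729.86328547 170.11429465  95.        ]]
lid sc [281 259  24  23 351] [292.76353276 269.85470085] [[735.02696171 173.12837357  95.        ]]
```

View pics/jar.png

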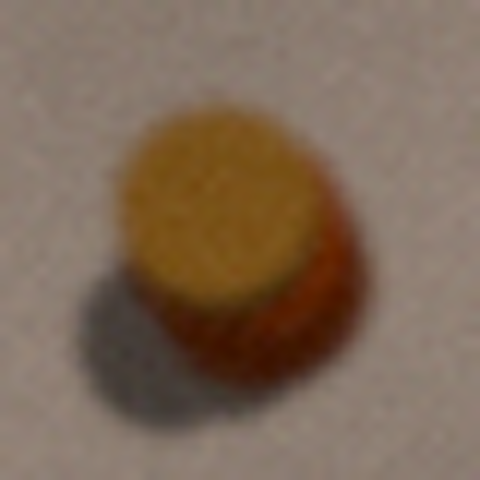

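View pics/jar2.png

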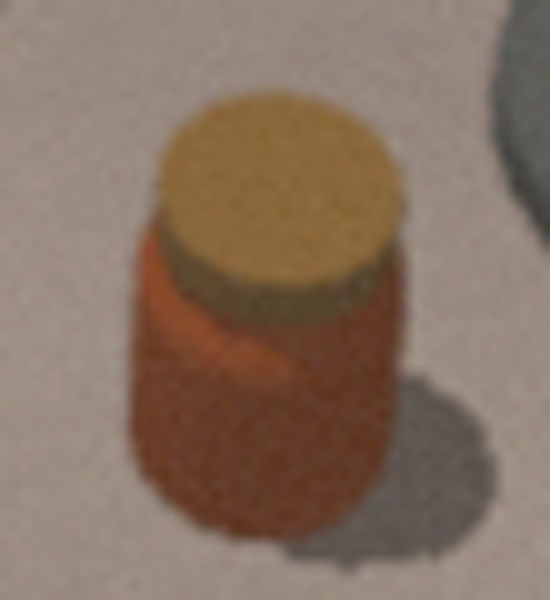

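The jar is at (730,170), about 142 mm from the stand centre to its near side, which clears the holder's 114 mm sweep. The spindle sides lie at about 52.6° (mod 90) and the white line at 8.0°. On to the holder.

```bash
python3 - <<'E'
from h import *
delta([483,-30,230],down(np.radians(-94.8)))
o=bot.get_obs(); print(o["eef_rot"].T@(np.array([483,-30,230])-o["ee_pos"]))
E
```

```text
shift/40 [-1.48 -4.21  4.59] mm [ -59.3 -168.2  183.7] turn/5 [5.85 0.01 0.  ]
[ -59.3069822  -168.21764816  183.65470411]
```

>>> play_rows(plan=[-1,-0.3,-0.2,0.22,0,0,0,-1,-0.3,-0.5,0.55,0,0,0,-1,-0.3,-0.6,0.65,0,0,0,-1,-0.3,-0.6,0.65,0,0,0,-1,-0.28,-0.6,0.65,0,0,0,-1,0,-0.6,0.65,0,0,0,-1,0,-0.6,0.65,0,0,0,-1,0,-0.4,0.45,0,0,0,-1,0,-0.11,0.12,0.45,0,0,-1,0,0,0,0.9,0,0,-1,0,0,0,0.9,0,0,-1,0,0,0,0.9,0,0,-1,0,0,0,0.9,0,0,-1,0,0,0,0.9,0,0,-1,0,0,0,0.9,0,0,-1,0,0,0,0,0,0,-1,0,0,0,0,0,0])

```text
t: 11.67
ee_pos: [483.2, -29.3, 230.1]
eef_rot: [[0.001, 0.997, -0.082], [0.0, -0.082, -0.997], [-1.0, 0.001, -0.0]]
force: [0.4, -0.1, 0.0]
grip_width: 85.2
```

```bash
python3 - <<'E'
from h import *
o=bot.get_obs();print(o["t"],o["ee_pos"],o["joint_pos"])
snap("wrist","w7",None,1.5)
E
```

```text
11.6667 [483.18137667 -29.30393898 230.09055884] [ 0.34854405  0.13222558 -0.40983558  1.93479432  0.05944323  1.08552443
 -1.73845541]
```

View pics/w7.png

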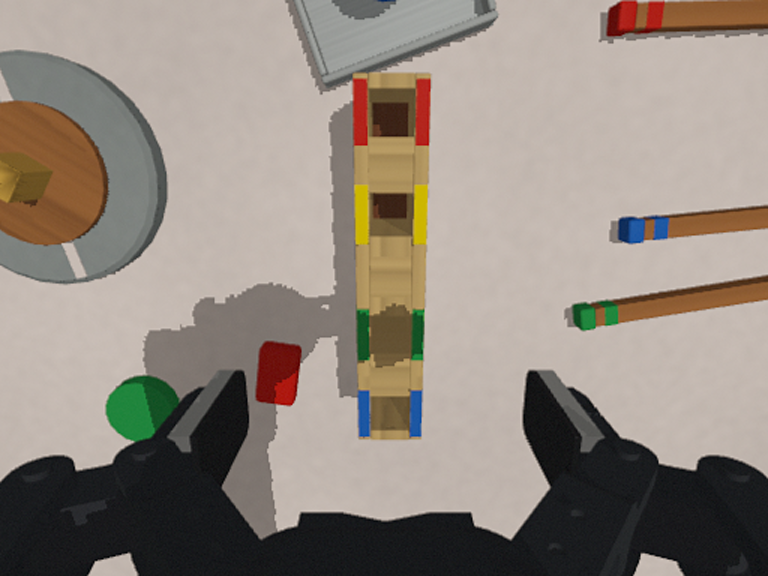

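The holder is seen from above with its top outline corners at (353,73), (431,74), (358,438) and (422,438), well colours red to blue downwards.

```bash
python3 - <<'E'
from h import *
im,KT=load("w7")
c=np.array([(353,73),(431,74),(422,438),(358,438)])/1.5
P=onplane(c,85,KT)[:,:2]; print(np.round(P,1)); 
print([round(np.linalg.norm(P[i]-P[(i+1)%4]),1) for i in range(4)])
m=P.mean(0); a=(P[2]+P[3])/2-(P[0]+P[1])/2; print(m,"y yaw",np.degrees(np.arctan2(a[1],a[0])))
# colour tabs pairs
for n,h0,h1 in (("red",172,8),("yel",22,32),("grn",45,85),("blu",100,125)):
    cs,l=comps(hsvmask(im,h0,h1,150,60),60)
    Q=[onplane(k[2],85,KT)[0,:2] for k in cs if 225<k[2][0]<295]; print(n,np.round(Q,1).tolist(),np.round(np.mean(Q,0),1))
y=np.arctan2(a[1],a[0]); delta([*m,62],down(y-np.pi/2-np.pi))
E
```

```text
[[597.1 -21.7]
 [593.3 -62.9]
 [372.  -45. ]
 [375.4  -2.6]]
[np.float64(41.4), np.float64(222.0), np.float64(42.6), np.float64(222.5)]
[484.44650583 -33.04149831] y yaw 175.20931810149298
red [[578.0, -23.6], [575.0, -57.0]] [576.5 -40.3]
yel [[523.2, -18.9], [520.3, -52.4]] [521.8 -35.7]
grn [[448.8, -12.9], [445.4, -46.4]] [447.1 -29.6]
blu [[394.2, -7.9], [391.0, -41.7]] [392.6 -24.8]
shift/40 [4.2  0.04 0.09] mm [168.    1.5   3.7] turn/5 [ 0.02 -0.   -0.01]
```

>>> play_rows(plan=[-1,0.2,0.04,0.09,0,0,0,-1,0.5,0,0,0,0,0,-1,0.6,0,0,0,0,0,-1,0.6,0,0,0,0,0,-1,0.6,0,0,0,0,0,-1,0.6,0,0,0,0,0,-1,0.5,0,0,0,0,0,-1,0.3,0,0,0,0,0,-1,0.2,0,0,0,0,0,-1,0.1,0,0,0,0,0,-1,0,0,0,0,0,0,-1,0,0,0,0,0,0])

```text
t: 12.72
ee_pos: [484.7, -33.0, 62.3]
eef_rot: [[0.001, 0.997, -0.082], [-0.0, -0.082, -0.997], [-1.0, 0.001, 0.0]]
force: [0.1, 0.3, 0.1]
grip_width: 85.1
```

```bash
python3 - <<'E'
from h import *
o=bot.get_obs();print(o["t"],o["ee_pos"],o["joint_pos"],o["force"])
snap("wrist","w8",None,1.5)
E
```

```text
12.7167 [484.70787966 -33.0003365   62.25085492] [ 0.29730086  0.36331812 -0.37315812  2.08965417  0.1979219   0.7204915
 -1.85634548] [0.13359831 0.27071022 0.05092874]
```

View pics/w8.png

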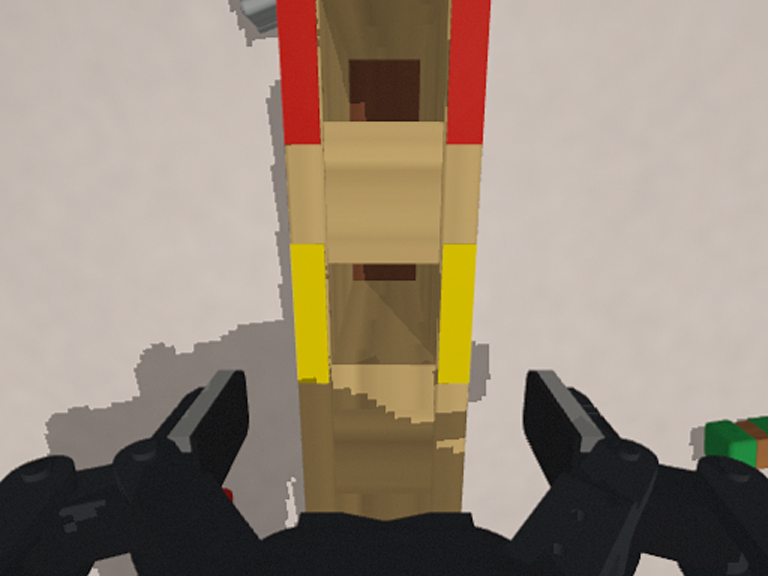

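The jaws straddle the middle of the holder. Closing, then lifting.

>>> play_rows(plan=[1,0,0,0,0,0,0,1,0,0,0,0,0,0,1,0,0,0,0,0,0,1,0,0,0,0,0,0,1,0,0,0,0,0,0,1,0,0,0,0,0,0,1,0,0,0,0,0,0,1,0,0,0,0,0,0,1,-0.1,0,0,0,0,0,1,-0.3,0,0,0,0,0,1,-0.5,0,0,0,0,0,1,-0.6,0,0,0,0,0,1,-0.6,0,0,0,0,0,1,-0.6,0,0,0,0,0,1,-0.4,0,0,0,0,0,1,-0.2,0,0,0,0,0,1,0,0,0,0,0,0,1,0,0,0,0,0,0], force=80)

```text
t: 14.27
ee_pos: [483.3, -33.1, 192.9]
eef_rot: [[-0.002, 0.997, -0.083], [-0.0, -0.083, -0.997], [-1.0, -0.002, 0.0]]
force: [-0.6, -0.2, -4.5]
grip_width: 41.0
```

```bash
python3 - <<'E'
from h import *
o=bot.get_obs();print(o["t"],o["ee_pos"],o["joint_pos"],o["force"],o["grip_width"])
snap("wrist","w9",None,1.5)
E
```

```text
14.2667 [483.34204812 -33.08675203 192.92891308] [ 0.3494854   0.17483171 -0.41045795  1.97697718  0.08232477  1.00721701
 -1.75314898] [-0.58514669 -0.21869455 -4.52310592] 40.9626465333776
```

View pics/w9.png

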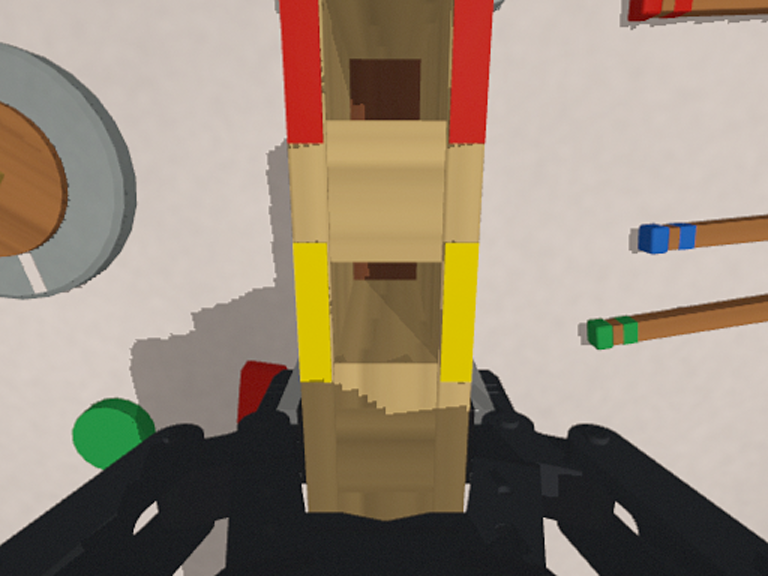

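```bash
python3 - <<'E'
from h import *
im,KT=load("w9"); o=bot.get_obs(); z=o["ee_pos"][2]+22.8
c=np.array([(311,242),(460,242),(317,382),(456,382),(305,143),(468,143)])/1.5
P=onplane(c,z,KT); L=(P-o["ee_pos"])@o["eef_rot"]; print(np.round(L,1))
R1=down(np.radians(232.6-270))
delta([560.3,206.5,193],R1)
E
```

```text
[[-23.   54.  -16.4]
 [-23.   54.   17. ]
 [-22.9  19.3 -16.5]
 [-22.9  19.3  17.6]
 [-23.   75.1 -16.7]
 [-23.   75.1  17.7]]
shift/40 [-0.02  1.43 -6.13] mm [  -0.9   57.4 -245.1] turn/5 [-1.147e+01 -1.000e-02  3.000e-02]
```

>>> play_rows(plan=[1,0,0.05,-0.2,0,0,0,1,0,0.1,-0.43,0,0,0,1,0,0.14,-0.6,0,0,0,1,0,0.14,-0.6,0,0,0,1,0,0.14,-0.6,0,0,0,1,0,0.14,-0.6,0,0,0,1,0,0.14,-0.6,0,0,0,1,0,0.14,-0.6,0,0,0,1,0,0.14,-0.6,0,0,0,1,0,0.14,-0.6,0,0,0,1,0,0.1,-0.43,0,0,0,1,0,0.06,-0.27,0,0,0,1,0,0,0,0,0,0])

```text
t: 15.4
ee_pos: [560.7, 210.5, 192.6]
eef_rot: [[-0.002, 0.997, -0.078], [0.002, -0.078, -0.997], [-1.0, -0.002, -0.002]]
force: [0.6, 1.4, -3.5]
grip_width: 41.2
```

>>> play_rows(plan=[1,0,0,0,-0.4,0,0,1,0,0,0,-0.8,0,0,1,0,0,0,-1,0,0,1,0,0,0,-1,0,0,1,0,0,0,-1,0,0,1,0,0,0,-1,0,0,1,0,0,0,-1,0,0,1,0,0,0,-1,0,0,1,0,0,0,-1,0,0,1,0,0,0,-1,0,0,1,0,0,0,-1,0,0,1,0,0,0,-0.8,0,0,1,0,0,0,-0.4,0,0,1,0,0,0,0,0,0,1,0,0,0,0,0,0])

```text
t: 16.65
ee_pos: [561.2, 205.1, 193.2]
eef_rot: [[-0.001, 0.614, 0.789], [-0.002, 0.789, -0.614], [-1.0, -0.002, 0.0]]
force: [0.9, -0.0, -3.6]
grip_width: 41.3
```

```bash
python3 - <<'E'
from h import *
o=bot.get_obs();print(o["t"],o["ee_pos"],o["joint_pos"],o["force"],o["grip_width"])
snap("wrist","w10",None,1.5); snap("scene","s10",(230,150,512,384),2.7)
delta([560.3,206.5,140],down(np.radians(-37.4)))
E
```

```text
16.65 [561.17124914 205.07567859 193.19671141] [ 0.11874117  0.42550289 -0.70537696  1.71437412  0.3034299   1.11558826
 -1.33947819] [ 0.94486105 -0.02568853 -3.55013132] 41.308217643083815
shift/40 [ 1.34  0.   -0.03] mm [53.5  0.  -1.2] turn/5 [-0.09  0.    0.01]
```

View pics/w10.png

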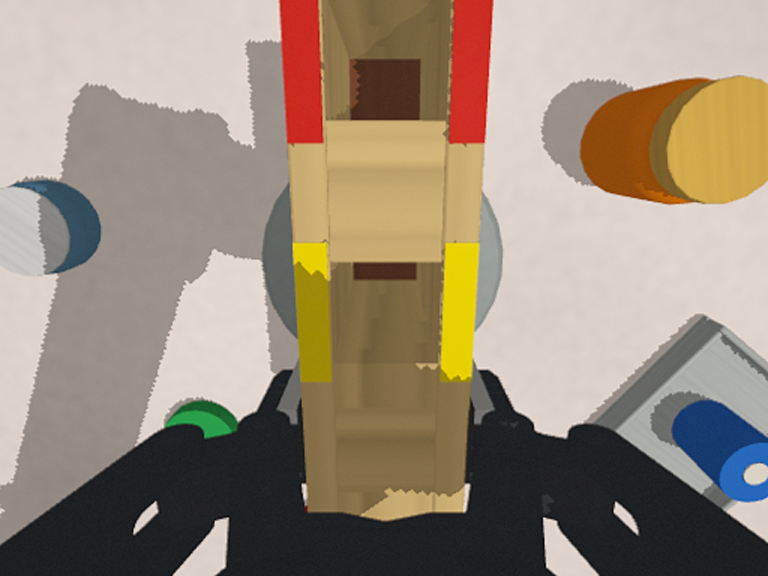

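View pics/s10.png

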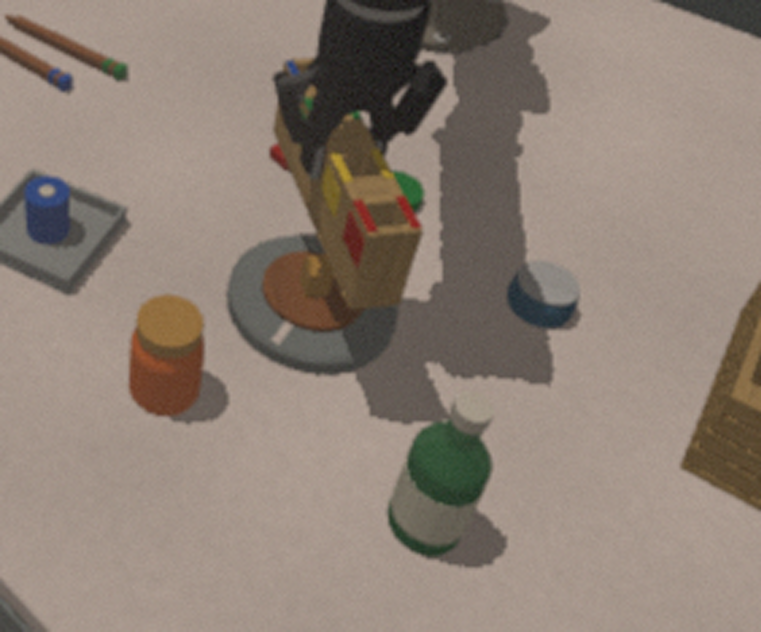

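Holder level, over the spindle with the clearance given above. Descending to just above it, then slowly.

>>> play_rows(plan=[1,0.2,0,-0.03,-0.05,0,0,1,0.4,0,0,-0.05,0,0,1,0.4,0,0,0,0,0,1,0.3,0,0,0,0,0,1,0.2,0,0,0,0,0,1,0.1,0,0,0,0,0,1,0,0,0,0,0,0,1,0,0,0,0,0,0])

```text
t: 17.42
ee_pos: [560.8, 207.7, 130.1]
eef_rot: [[0.001, 0.605, 0.796], [0.0, 0.796, -0.605], [-1.0, 0.001, 0.0]]
force: [0.1, -0.4, -4.2]
grip_width: 40.9
```

```bash
python3 - <<'E'
from h import *
o=bot.get_obs();print(o["t"],o["ee_pos"],o["force"],o["grip_width"])
delta([560.3,206.5,120],down(np.radians(-37.4)))
E
```

```text
17.4167 [560.78839541 207.73633801 130.13517189] [ 0.08627126 -0.40805547 -4.17336049] 40.9027475724354
shift/40 [ 0.25 -0.03  0.01] mm [10.1 -1.3  0.4] turn/5 [ 0.03  0.   -0.01]
```

>>> play_rows(plan=[1,0.1,-0.02,0,0,0,0,1,0.1,0,0,0,0,0,1,0.1,0,0,0,0,0,1,0.05,0,0,0,0,0,1,0,0,0,0,0,0,1,0,0,0,0,0,0])

```text
t: 17.92
ee_pos: [559.9, 206.8, 115.7]
eef_rot: [[-0.0, 0.605, 0.796], [-0.0, 0.796, -0.605], [-1.0, -0.0, -0.0]]
force: [-0.9, 0.5, -4.5]
grip_width: 41.3
```

It passes the taper (holder underside at about 53 mm) with no extra force. Continuing down.

>>> play_rows(plan=[1,0.1,0,0,0,0,0,1,0.15,0,0,0,0,0,1,0.15,0,0,0,0,0,1,0.1,0,0,0,0,0,1,0.05,0,0,0,0,0,1,0,0,0,0,0,0,1,0,0,0,0,0,0])

```text
t: 18.5
ee_pos: [559.9, 206.9, 93.7]
eef_rot: [[-0.0, 0.605, 0.796], [-0.0, 0.796, -0.605], [-1.0, -0.0, -0.0]]
force: [-0.2, 1.2, -4.5]
grip_width: 41.2
```

>>> play_rows(plan=[1,0.05,0,0,0,0,0,1,0.04,0,0,0,0,0,1,0.02,0,0,0,0,0,1,0,0,0,0,0,0,1,0,0,0,0,0,0])

```text
t: 18.92
ee_pos: [560.1, 206.9, 89.6]
eef_rot: [[0.0, 0.605, 0.796], [-0.0, 0.796, -0.605], [-1.0, 0.0, 0.0]]
force: [-0.1, 0.3, -3.1]
grip_width: 41.3
```

>>> play_rows(plan=[1,0.02,0,0,0,0,0,1,0,0,0,0,0,0,1,0,0,0,0,0,0])

```text
t: 19.17
ee_pos: [560.1, 206.9, 89.5]
eef_rot: [[0.0, 0.605, 0.796], [-0.0, 0.796, -0.605], [-1.0, -0.0, 0.001]]
force: [-4.1, -2.1, 5.2]
grip_width: 41.2
```

The holder is home: contact at TCP z 89.5, against an expected 89.3. I'll turn it +44.8° about tool x to line it up.

>>> play_rows(plan=[1,-0.02,0,0,0,0,0,1,0,0,0,0.3,0,0,1,0,0,0,0.5,0,0,1,0,0,0,0.7,0,0,1,0,0,0,0.8,0,0,1,0,0,0,0.8,0,0,1,0,0,0,0.8,0,0,1,0,0,0,0.8,0,0,1,0,0,0,0.8,0,0,1,0,0,0,0.8,0,0,1,0,0,0,0.8,0,0,1,0,0,0,0.7,0,0,1,0,0,0,0.6,0,0,1,0,0,0,0.4,0,0,1,0,0,0,0.1,0,0,1,0,0,0,0,0,0,1,0,0,0,0,0,0], force=110)

```text
t: 20.58
ee_pos: [562.5, 206.8, 89.6]
eef_rot: [[0.005, 0.99, 0.143], [0.001, 0.143, -0.99], [-1.0, 0.005, -0.0]]
force: [5.7, -0.4, -4.3]
grip_width: 41.2
```

```bash
python3 - <<'E'
from h import *
o=bot.get_obs();print(o["t"],o["ee_pos"],o["force"],o["grip_width"],o["ft_torque"])
z=o["eef_rot"][:,2]; print("jaw",np.degrees(np.arctan2(z[1],z[0])))
snap("wrist","w11",None,1.5)
E
```

```text
20.5833 [562.52103994 206.8151062   89.63732668] [ 5.74767975 -0.44196614 -4.30381536] 41.15388371282412 [-0.12348297 -0.81499597  0.04790718]
jaw -81.75372206794282
```

View pics/w11.png

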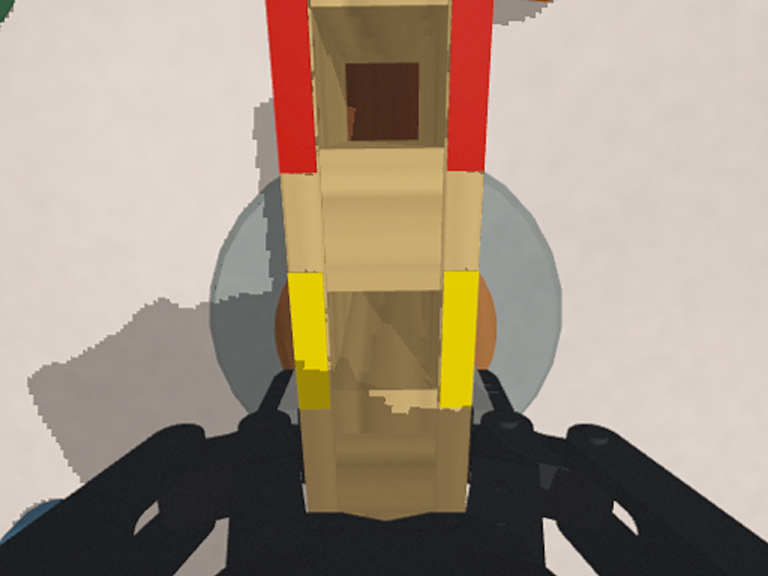

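```bash
python3 - <<'E'
from h import *
im,KT=load("w11"); o=bot.get_obs(); z=112
c=np.array([(305,272),(462,272),(313,410),(458,410),(298,172),(466,172)])/1.5
P=onplane(c,z,KT); L=(P-o["ee_pos"])@o["eef_rot"]; print(np.round(L,1)); print(np.round(P,1))
a=P[[4,5]].mean(0)-P[[2,3]].mean(0); print(np.degrees(np.arctan2(a[1],a[0])), P[:4].mean(0)-37*np.array([np.cos(.14),np.sin(.14),0]))
E
```

```text
[[-22.1  46.6 -18. ]
 [-22.1  46.6  17.8]
 [-22.3  11.1 -17.7]
 [-22.3  11.2  18.5]
 [-22.   68.7 -18.5]
 [-22.   68.7  17.7]]
[[605.9 231.3 112. ]
 [611.1 195.8 112. ]
 [570.9 225.9 112. ]
 [576.1 190.1 112. ]
 [627.8 234.9 112. ]
 [633.  199.2 112. ]]
9.012068132787954 [554.36283762 205.62685766 112.        ]
```

```bash
python3 - <<'E'
from h import *
snap("scene","s11",(250,150,450,330),4)
E
```

```text
(no output)
```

View pics/s11.png

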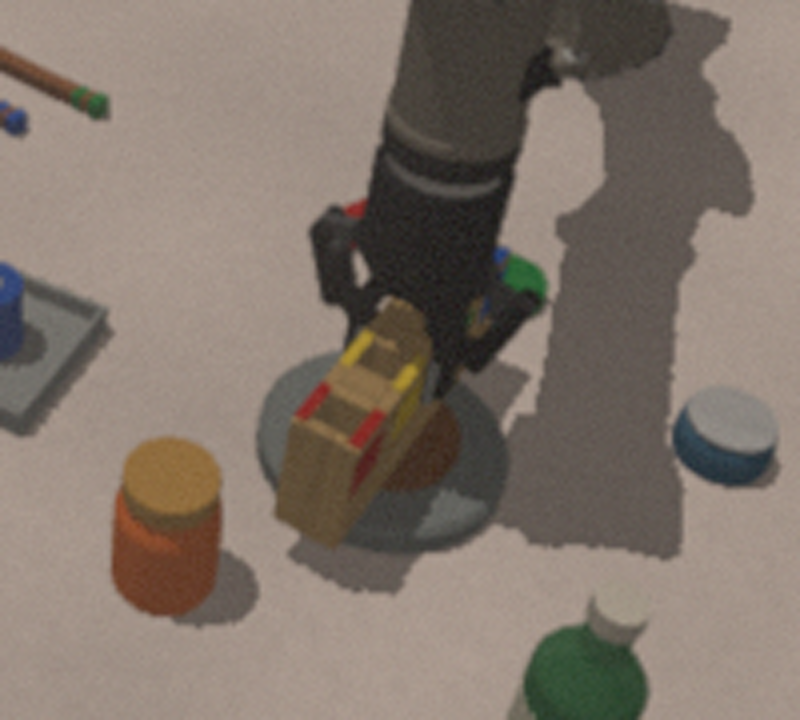

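The holder seems to have shifted or tilted slightly in the jaws. I'll release, rise and look.

>>> play_rows(plan=[-0.2,0,0,0,0,0,0,-0.5,0,0,0,0,0,0,-1,0,0,0,0,0,0,-1,0,0,0,0,0,0,-1,0,0,0,0,0,0,-1,0,0,0,0,0,0,-1,-0.2,0,0,0,0,0,-1,-0.5,0,0,0,0,0,-1,-0.7,0,0,0,0,0,-1,-0.7,0,0,0,0,0,-1,-0.7,0,0,0,0,0,-1,-0.7,0,0,0,0,0,-1,-0.4,0,0,0,0,0,-1,-0.2,0,0,0,0,0,-1,0,0,0,0,0,0,-1,0,0,0,0,0,0])

```text
t: 22.02
ee_pos: [559.7, 206.6, 253.1]
eef_rot: [[-0.0, 0.99, 0.144], [-0.0, 0.144, -0.99], [-1.0, -0.0, 0.0]]
force: [0.1, -0.4, 0.1]
grip_width: 85.3
```

```bash
python3 - <<'E'
from h import *
o=bot.get_obs();print(o["t"],o["ee_pos"],o["force"],o["grip_width"])
snap("wrist","w12",None,1.5); snap("scene","s12",(250,150,450,330),4)
E
```

```text
22.0167 [559.69838764 206.61915495 253.08851879] [ 0.11145213 -0.42783498  0.07066726] 85.325095469713
```

View pics/w12.png

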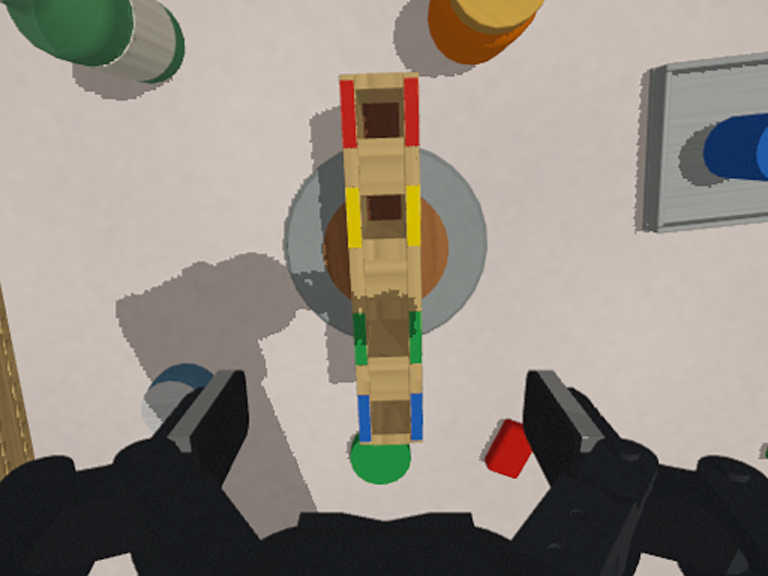

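View pics/s12.png

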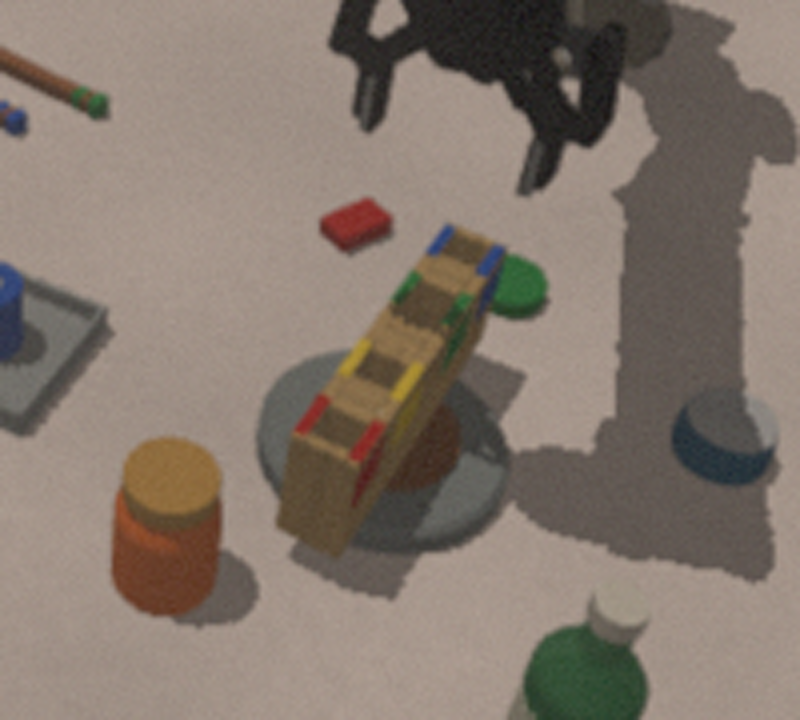

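```bash
python3 - <<'E'
from h import *
im,KT=load("w12")
A={}
for n,h0,h1 in (("red",172,8),("yel",22,32),("grn",45,85),("blu",100,125)):
    cs,l=comps(hsvmask(im,h0,h1,150,60),60)
    Q=[onplane(k[2],112,KT)[0,:2] for k in cs if 220<k[2][0]<290 and k[1][4]<800 and k[2][1]<298]; print(n,np.round(Q,1).tolist(),np.round(np.mean(Q,0),1)); A[n]=np.mean(Q,0)
c=np.array([(339,76),(419,73),(424,442),(358,443)])/1.5
P=onplane(c,112,KT)[:,:2]; print(np.round(P,1),P.mean(0)); 
print([round(np.linalg.norm(P[i]-P[(i+1)%4]),1) for i in range(4)])
for a,b in (((P[0]+P[1])/2,(P[2]+P[3])/2),(P[0],P[3]),(P[1],P[2]),(A["red"],A["blu"]),(A["red"],A["yel"])):
    a=a-b; print("yaw",np.degrees(np.arctan2(a[1],a[0])),np.hypot(*a))
# line visible?
hsv=cv2.cvtColor(im,cv2.COLOR_BGR2HSV)
E
```

```text
red [[648.0, 239.3], [654.6, 206.3]] [651.3 222.8]
yel [[600.1, 196.2], [594.1, 229.7]] [597.1 213. ]
grn [[520.6, 216.4], [526.4, 182.8]] [523.5 199.6]
blu [[472.7, 173.5], [466.6, 206.6]] [469.6 190. ]
[[665.8 246. ]
 [673.3 204.9]
 [454.4 165.1]
 [447.4 208. ]] [560.2227112  205.99551194]
[np.float64(41.8), np.float64(222.5), np.float64(43.4), np.float64(221.7)]
yaw 10.090376831422697 222.08089311078103
yaw 9.88817074191633 221.70855442402484
yaw 10.291903522035387 222.45598853228392
yaw 10.224223761719164 184.597003688417
yaw 10.251527216731086 55.1138253180435
```

The holder is home: its outline measures 222 × 42 at z = 112, centred on (560.2, 206.0). Its yaw is 10.1° against the line's 8.0°, so I'll re-grip and trim.

>>> play_rows(plan=[-1,0.3,0,0,0,0,0,-1,0.6,0.02,0,-0.2,0,0,-1,0.7,0,0.01,-0.2,0,0,-1,0.7,0,0,0,0,0,-1,0.6,0,0,0,0,0,-1,0.5,0,0,0,0,0,-1,0.3,0,0,0,0,0,-1,0.2,0,0,0,0,0,-1,0.1,0,0,0,0,0,-1,0.05,0,0,0,0,0,-1,0,0,0,0,0,0,-1,0,0,0,0,0,0])

```text
t: 23.12
ee_pos: [561.6, 206.9, 92.4]
eef_rot: [[0.002, 0.984, 0.178], [0.001, 0.178, -0.984], [-1.0, 0.002, -0.0]]
force: [0.0, 0.6, 0.6]
grip_width: 85.1
```

>>> play_rows(plan=[1,0,0,0,0,0,0,1,0,0,0,0,0,0,1,0,0,0,0,0,0,1,0,0,0,0,0,0,1,0,0,0,0,0,0,1,0,0,0,0,0,0,1,0,0,0,0,0,0,1,0,0,0,0,0,0], force=100)

```text
t: 23.78
ee_pos: [561.2, 206.8, 92.2]
eef_rot: [[0.001, 0.984, 0.178], [0.0, 0.178, -0.984], [-1.0, 0.001, 0.0]]
force: [-1.0, 0.0, 5.9]
grip_width: 41.1
```

```bash
python3 - <<'E'
from h import *
o=bot.get_obs();print(o["t"],o["ee_pos"],o["force"],o["grip_width"],o["ft_torque"])
z=o["eef_rot"][:,2]; print("jaw",np.degrees(np.arctan2(z[1],z[0])))
E
```

```text
23.7833 [561.17711073 206.81014069  92.1917207 ] [-0.96881083  0.02280274  5.87081285] 41.14134570939633 [-0.22270134  0.20445607 -0.04788415]
jaw -79.73378918613307
```

>>> play_rows(plan=[1,0,0,0,0.15,0,0,1,0,0,0,0.2,0,0,1,0,0,0,0.15,0,0,1,0,0,0,0.1,0,0,1,0,0,0,0,0,0,1,0,0,0,0,0,0,1,0,0,0,0,0,0])

```text
t: 24.37
ee_pos: [561.7, 206.8, 91.7]
eef_rot: [[0.002, 0.992, 0.127], [0.001, 0.127, -0.992], [-1.0, 0.002, -0.0]]
force: [3.6, 0.0, 2.4]
grip_width: 40.7
```

```bash
python3 - <<'E'
from h import *
o=bot.get_obs();print(o["t"],o["ee_pos"],o["force"],o["grip_width"],o["ft_torque"])
z=o["eef_rot"][:,2]; print("jaw",np.degrees(np.arctan2(z[1],z[0])))
im,KT=snap("wrist","w13",None,1.5)
for n,h0,h1 in (("red",172,8),("yel",22,32)):
    cs,l=comps(hsvmask(im,h0,h1,150,60),60)
    print(n,[(k[2].round(1),np.round(onplane(k[2],112,KT)[0,:2],1)) for k in cs if 180<k[2][0]<330])
E
```

```text
24.3667 [561.73896565 206.76444745  91.70436137] [3.56510411 0.01514278 2.44260228] 40.653810235997916 [ 0.34813816 -0.93572649  0.22699114]
jaw -82.7273890319033
red [(array([199.7,  49.9]), array([646.9, 235.2])), (array([309.5,  49.3]), array([651.4, 201.4]))]
yel [(array([208.3, 210.3]), array([594.7, 228.2])), (array([303.5, 209.4]), array([599.3, 194.4]))]
```

View pics/w13.png

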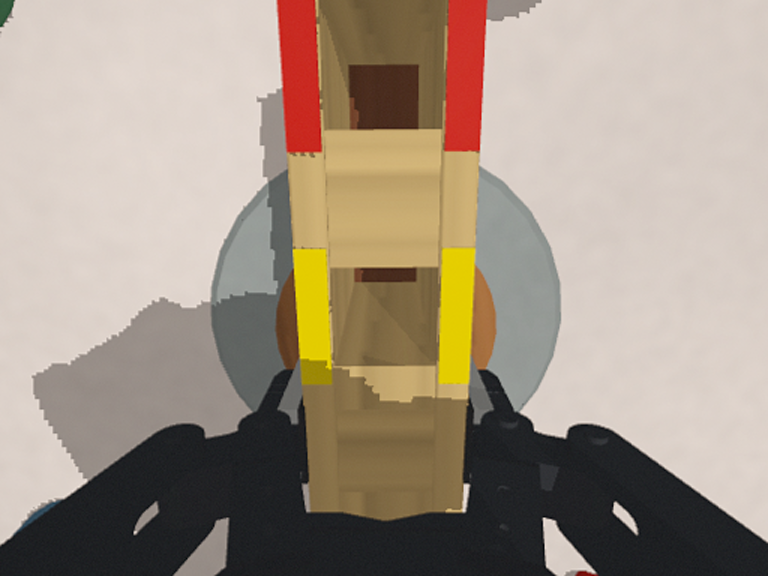

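>>> play_rows(plan=[0,0,0,0,0,0,0,-0.5,0,0,0,0,0,0,-1,0,0,0,0,0,0,-1,0,0,0,0,0,0,-1,0,0,0,0,0,0,-1,-0.2,0,0,0,0,0,-1,-0.5,0,0,0,0,0,-1,-0.7,0,0,0,0,0,-1,-0.7,0,0,0,0,0,-1,-0.7,0,0,0,0,0,-1,-0.7,0,0,0,0,0,-1,-0.4,0,0,0,0,0,-1,-0.2,0,0,0,0,0,-1,0,0,0,0,0,0,-1,0,0,0,0,0,0])

```text
t: 25.67
ee_pos: [560.5, 206.4, 255.1]
eef_rot: [[-0.001, 0.992, 0.126], [-0.001, 0.126, -0.992], [-1.0, -0.001, 0.0]]
force: [-0.8, -0.6, -0.8]
grip_width: 85.5
```

```bash
cat >> h.py <<'E'
def holder(tag,z=112):
    im,KT=load(tag); A={}
    for n,h0,h1 in (("red",172,8),("yel",22,32),("grn",45,85),("blu",100,125)):
        cs,l=comps(hsvmask(im,h0,h1,150,60),60)
        Q=[onplane(k[2],z,KT)[0,:2] for k in cs]
        Q=[q for q in Q if np.hypot(*(q-[560,206]))<114 and abs((q-[560,206])@[-.14,.99])<25]
        if len(Q)==2: A[n]=np.mean(Q,0); print(n,np.round(A[n],1))
        else: print(n,"n=",len(Q))
    k=list(A); 
    for i in range(len(k)-1):
        a=A[k[0]]-A[k[i+1]]; print("yaw",k[0],k[i+1],round(np.degrees(np.arctan2(a[1],a[0])),2),round(np.hypot(*a),1))
    return A
E
python3 - <<'E'
from h import *
o=bot.get_obs();print(o["t"],o["ee_pos"],o["force"],o["grip_width"],o["joint_pos"])
snap("wrist","w14",None,1.5); A=holder("w14")
print(np.mean(list(A.values()),0))
E
```

```text
25.6667 [560.48151506 206.35459696 255.05885484] [-0.75247109 -0.5563044  -0.81634562] 85.46086826687545 [-0.01424453  0.33417683 -0.52205247  1.64701622  0.17605064  1.20816692
 -2.01920695]
red [651.4 220. ]
yel [597.  211.8]
grn [523.3 200.6]
blu [469.  192.4]
yaw red yel 8.53 55.0
yaw red grn 8.62 129.5
yaw red blu 8.58 184.5
[560.18640261 206.18752538]
```

View pics/w14.png

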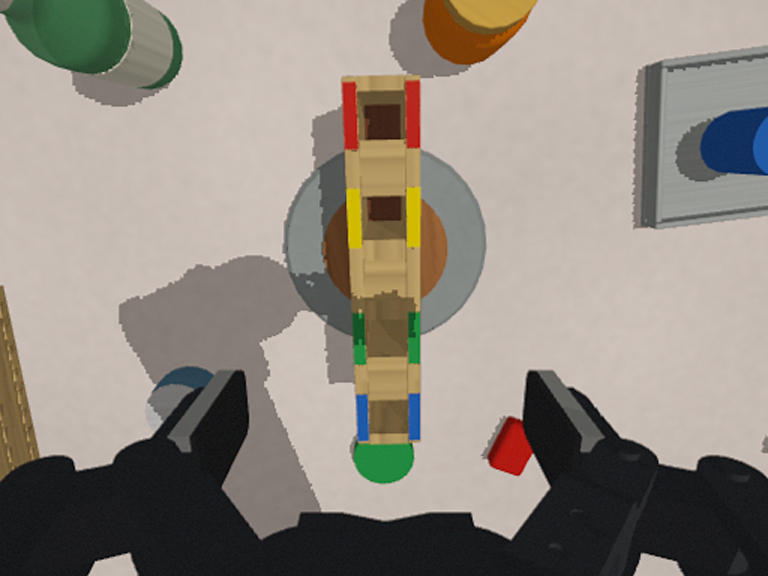

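The holder now reads 8.55° against the line's 8.03°, within measurement error, and the 184.5 mm well span agrees with the home height. Next I'll look at the needles.

```bash
python3 - <<'E'
from h import *
delta([530,-260,255],down(0))
E
```

```text
shift/40 [-1.000e-02 -2.220e+00  1.146e+01] mm [-3.000e-01 -8.880e+01  4.585e+02] turn/5 [-1.655e+01 -1.000e-02  3.000e-02]
```

>>> play_rows(plan=[-1,0,-0.08,0.4,0,0,0,-1,0,-0.16,0.8,0,0,0,-1,0,-0.18,0.92,0,0,0,-1,0,-0.18,0.92,0,0,0,-1,0,-0.18,0.92,0,0,0,-1,0,-0.18,0.92,0,0,0,-1,0,-0.18,0.92,0,0,0,-1,0,-0.18,0.92,0,0,0,-1,0,-0.18,0.92,0,0,0,-1,0,-0.18,0.92,0,0,0,-1,0,-0.18,0.92,0,0,0,-1,0,-0.18,0.92,0,0,0,-1,0,-0.16,0.7,0,0,0,-1,0,-0.08,0.36,0,0,0])

```text
t: 26.88
ee_pos: [525.8, -264.6, 253.3]
eef_rot: [[-0.004, 0.993, 0.12], [-0.001, 0.12, -0.993], [-1.0, -0.004, 0.0]]
force: [0.7, -0.2, -0.2]
grip_width: 85.2
```

>>> play_rows(plan=[-1,0,0,0,-0.6,0,0,-1,0,0,0,-1,0,0,-1,0,0,0,-1,0,0,-1,0,0,0,-1,0,0,-1,0,0,0,-1,0,0,-1,0,0,0,-1,0,0,-1,0,0,0,-1,0,0,-1,0,0,0,-1,0,0,-1,0,0,0,-1,0,0,-1,0,0,0,-1,0,0,-1,0,0,0,-1,0,0,-1,0,0,0,-1,0,0,-1,0,0,0,-1,0,0,-1,0,0,0,-1,0,0,-1,0,0,0,-1,0,0,-1,0,0,0,-0.8,0,0,-1,0,0,0,-0.2,0,0,-1,0,0,0,0,0,0])

```text
t: 28.38
ee_pos: [528.2, -258.6, 254.5]
eef_rot: [[-0.001, 0.082, 0.997], [0.001, 0.997, -0.082], [-1.0, 0.001, -0.002]]
force: [-0.4, -0.6, -0.1]
grip_width: 85.4
```

```bash
python3 - <<'E'
from h import *
o=bot.get_obs();print(o["t"],o["ee_pos"],o["joint_pos"])
snap("wrist","w15",None,1.5)
E
```

```text
28.3833 [ 528.15222447 -258.55400657  254.48802256] [ 0.77690681  0.31443091 -0.49382164  1.66936283  0.15701827  1.19940423
  0.16391516]
```

View pics/w15.png

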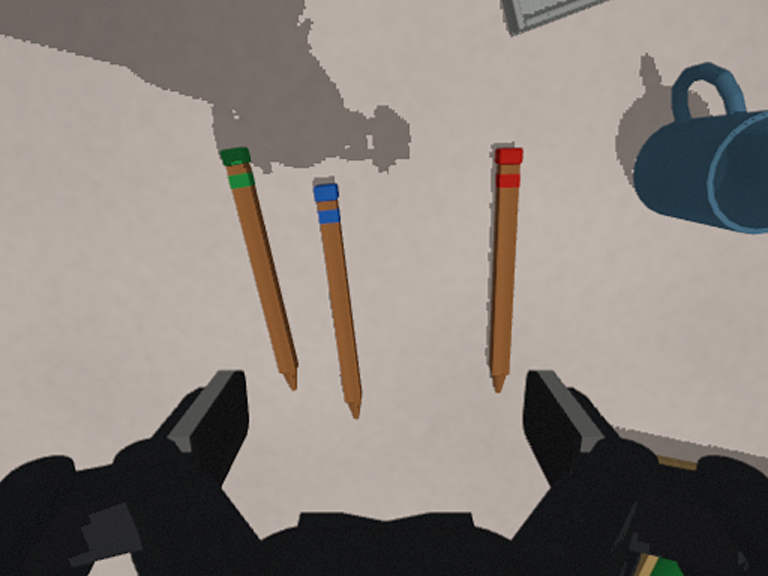

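Three needles in view: red at (508,155) to (499,390), blue at (326,192) to (356,416), green at (236,157) to (293,388). No yellow.

```bash
cat >> h.py <<'E'
def needles(tag,z=7.5):
    im,KT=load(tag); hsv=cv2.cvtColor(im,cv2.COLOR_BGR2HSV); out={}
    sat=((hsv[...,1]>110)&(hsv[...,2]>40)).astype(np.uint8); sat[240:, :165]=0; sat[240:,345:]=0; sat[330:]=0
    cs,l=comps(sat,300)
    for i,s,c in cs:
        ys,xs=np.where(l==i); r=cv2.minAreaRect(np.c_[xs,ys].astype(np.float32))
        if max(r[1])/max(1,min(r[1]))<5: continue
        P=onplane(np.c_[xs,ys],z,KT)[:,:2]; mu=P.mean(0); d=np.linalg.svd(P-mu,full_matrices=False)[2][0]
        H=hsv[ys,xs,0]; cap=(H>35)|(H<3)|(H>172)
        if (P[cap].mean(0)-mu)@d<0: d=-d
        t=(P-mu)@d; tip=mu+d*t.min(); h=np.median(H[cap])
        n="red" if h<5 or h>170 else "green" if h<90 else "blue"
        g=mu+d*(t.max()-62); g2=tip+145*d
        print(n,"len",round(np.ptp(t),1),"tip",np.round(tip,1),"grip",np.round(g,1),np.round(g2,1),"yaw",round(np.degrees(np.arctan2(d[1],d[0])),1)); out[n]=(g2,g,np.arctan2(d[1],d[0]))
    return out
E
python3 - <<'E'
from h import *
N=needles("w15")
E
```

```text
green len 206.6 tip [ 437.1 -380.1] grip [ 424.5 -236.1] [ 424.5 -235.7] yaw 95.0
red len 207.2 tip [ 617.2 -397.7] grip [ 625.  -252.8] [ 625.  -252.9] yaw 86.9
blue len 206.5 tip [ 488.9 -413.1] grip [ 486.5 -268.6] [ 486.5 -268.1] yaw 91.0
```

```bash
python3 - <<'E'
from h import *
delta([625,-253,60],down(np.radians(-3.1)))
E
```

```text
shift/40 [4.86 0.34 2.41] mm [194.6  13.6  96.2] turn/5 [-0.33 -0.01 -0.01]
```

>>> play_rows(plan=[-1,0.3,0.05,0.3,-0.1,0,0,-1,0.5,0.07,0.5,-0.13,0,0,-1,0.7,0.07,0.5,-0.1,0,0,-1,0.8,0.07,0.5,0,0,0,-1,0.8,0.05,0.4,0,0,0,-0.5,0.7,0.03,0.21,0,0,0,-0.2,0.5,0,0,0,0,0,-0.2,0.3,0,0,0,0,0,-0.2,0.2,0,0,0,0,0,-0.2,0.06,0,0,0,0,0,-0.2,0,0,0,0,0,0,-0.2,0,0,0,0,0,0], force=40)

```text
t: 29.43
ee_pos: [626.2, -252.7, 62.6]
eef_rot: [[0.002, 0.054, 0.999], [-0.001, 0.999, -0.054], [-1.0, -0.001, 0.002]]
force: [-0.1, -0.2, 0.1]
grip_width: 51.6
```

```bash
python3 - <<'E'
from h import *
o=bot.get_obs();print(o["t"],o["ee_pos"],o["joint_pos"],o["grip_width"],o["force"])
snap("wrist","w16",None,1.5)
delta([625,-253,19.5],down(np.radians(-3.1)))
E
```

```text
29.4333 [ 626.22402968 -252.71666008   62.64979936] [ 0.62705721  0.65006282 -0.43905419  1.62465752  0.32536921  0.93750136
  0.01839702] 51.568887055503446 [-0.06805008 -0.21458528  0.13849238]
shift/40 [ 1.08 -0.01 -0.04] mm [43.4 -0.3 -1.5] turn/5 [-0.    0.03  0.01]
```

View pics/w16.png

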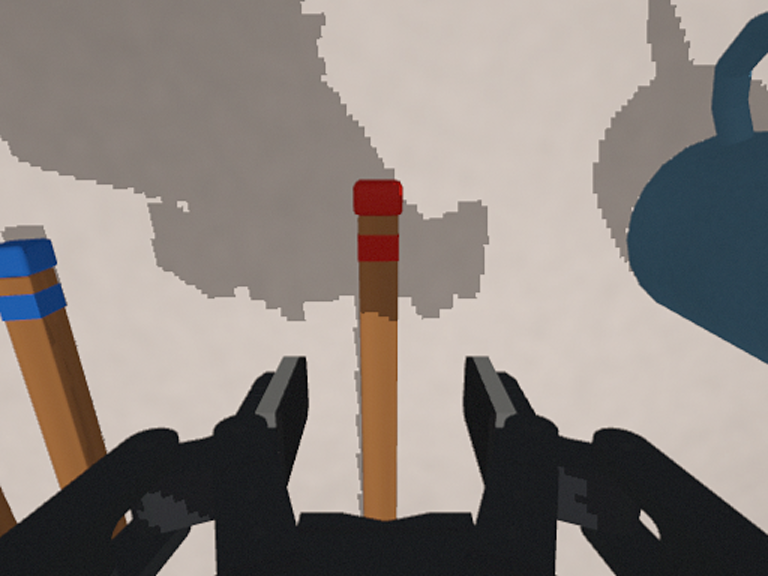

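The jaws straddle the brown needle with the bright red cap at (378,196), which is the true red one. Descending and gripping.

>>> play_rows(plan=[-0.2,0.2,0,-0.03,0,0,0,-0.2,0.3,0,0,0,0,0,-0.2,0.25,0,0,0,0,0,-0.2,0.2,0,0,0,0,0,-0.2,0.1,0,0,0,0,0,-0.2,0,0,0,0,0,0,-0.2,0,0,0,0,0,0])

```text
t: 30.07
ee_pos: [624.1, -252.0, 18.6]
eef_rot: [[-0.001, 0.054, 0.999], [0.0, 0.999, -0.054], [-1.0, 0.0, -0.001]]
force: [-0.4, 0.8, 0.2]
grip_width: 51.4
```

>>> play_rows(plan=[1,0,0,0,0,0,0,1,0,0,0,0,0,0,1,0,0,0,0,0,0,1,0,0,0,0,0,0,1,0,0,0,0,0,0,1,0,0,0,0,0,0,1,0,0,0,0,0,0])

```text
t: 30.65
ee_pos: [624.8, -252.4, 19.8]
eef_rot: [[0.001, 0.054, 0.999], [-0.001, 0.999, -0.054], [-1.0, -0.001, 0.001]]
force: [0.6, 0.6, 4.4]
grip_width: 13.6
```

Gripped. Lifting.

>>> play_rows(plan=[1,-0.1,0,0,0,0,0,1,-0.3,0,0,0,0,0,1,-0.5,0,0,0,0,0,1,-0.7,0,0,0,0,0,1,-0.8,0,0,0,0,0,1,-0.8,0,0,0,0,0,1,-0.8,0,0,0,0,0,1,-0.8,0,0,0,0,0,1,-0.7,0,0,0,0,0,1,-0.4,0,0,0,0,0,1,-0.2,0,0,0,0,0,1,0,0,0,0,0,0])

```text
t: 31.65
ee_pos: [625.1, -252.2, 265.8]
eef_rot: [[0.004, 0.054, 0.999], [-0.002, 0.999, -0.054], [-1.0, -0.001, 0.004]]
force: [0.4, -0.5, -0.7]
grip_width: 13.6
```

```bash
python3 - <<'E'
from h import *
o=bot.get_obs();print(o["t"],o["ee_pos"],o["joint_pos"],o["grip_width"],o["force"])
snap("wrist","w17",None,1.5)
E
```

```text
31.65 [ 625.05475646 -252.21940533  265.7782323 ] [ 0.66181097  0.46309514 -0.49306103  1.4417186   0.2227472   1.28817121
  0.09764521] 13.644861780954216 [ 0.39732314 -0.48847052 -0.69093833]
```

View pics/w17.png

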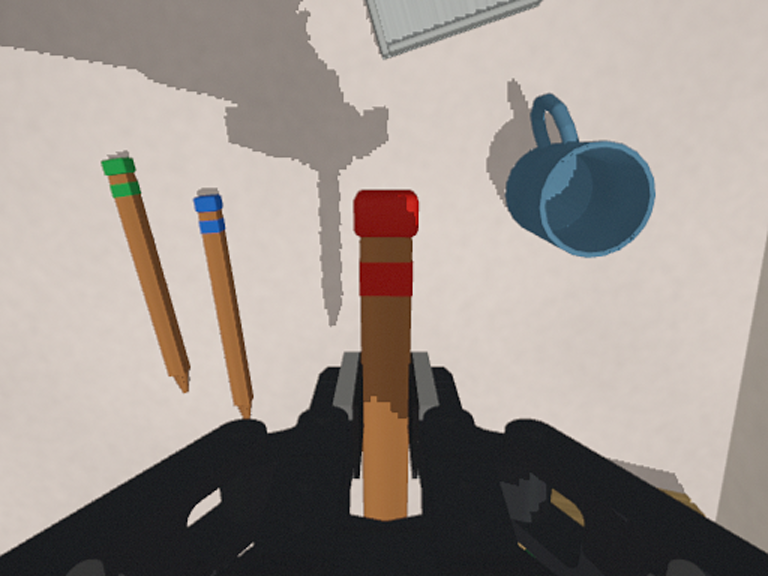

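```bash
python3 - <<'E'
from h import *
delta([640,60,290],down(np.radians(-3.1)))
E
```

```text
shift/40 [-0.66  7.81 -0.02] mm [-26.5 312.5  -1. ] turn/5 [0.   0.01 0.01]
```

>>> play_rows(plan=[1,-0.1,0.3,0,0,0,0.3,1,-0.1,0.6,0,0,0,0.5,1,-0.1,0.8,0,0,0,0.5,1,-0.1,0.8,0,0,0,0.5,1,-0.1,0.8,0,0,0,0.5,1,0,0.8,0,0,0,0.5,1,0,0.8,0,0,0,0.5,1,0,0.8,0,0,0,0.5,1,0,0.7,0,0,0,0.5,1,0,0.5,0,0,0,0.5,1,0,0.3,0,0,0,0.2,1,0,0,0,0,0,0,1,0,0,0,0,0,0])

```text
t: 32.78
ee_pos: [638.8, 26.0, 338.0]
eef_rot: [[0.021, 0.049, 0.999], [0.421, 0.905, -0.054], [-0.907, 0.422, -0.002]]
force: [-0.0, -0.0, -0.7]
grip_width: 13.6
```

```bash
python3 - <<'E'
from h import *
o=bot.get_obs();print(o["t"],o["ee_pos"],o["joint_pos"],o["grip_width"],o["force"]);print(o["eef_rot"])
E
```

```text
32.7833 [638.837451    26.01307582 337.95668746] [ 0.59228626  0.41081986 -0.68065662  1.46076733 -0.18545354  1.31737808
 -0.05167493] 13.603803412515257 [-3.30465939e-02 -6.34844542e-04 -6.67628820e-01]
[[ 0.02109591  0.04924369  0.99856398]
 [ 0.42127489  0.90535087 -0.05354688]
 [-0.90668761  0.42179955 -0.00164593]]
```

>>> play_rows(plan=[1,0,0,0,0,0,0.5,1,0,0,0,0,0,0.9,1,0,0,0,0,0,0.9,1,0,0,0,0,0,0.9,1,0,0,0,0,0,0.9,1,0,0,0,0,0,0.9,1,0,0,0,0,0,0.5,1,0,0,0,0,0,0,1,0,0,0,0,0,0])

```text
t: 33.53
ee_pos: [639.2, 24.5, 337.5]
eef_rot: [[0.043, 0.036, 0.998], [0.791, 0.609, -0.056], [-0.61, 0.793, -0.002]]
force: [-0.5, 0.2, -0.2]
grip_width: 13.8
```

```bash
python3 - <<'E'
from h import *
o=bot.get_obs();print(o["t"],o["ee_pos"],o["joint_pos"],o["grip_width"],o["force"]);print(o["eef_rot"].round(3))
E
```

```text
33.5333 [639.15163167  24.4625637  337.4695246 ] [ 0.82559858  0.55510615 -0.78841111  1.51882902 -0.55072646  1.31159668
  0.22160233] 13.819410859984643 [-0.5465494   0.22841762 -0.16458203]
[[ 0.043  0.036  0.998]
 [ 0.791  0.609 -0.056]
 [-0.61   0.793 -0.002]]
```

>>> play_rows(plan=[1,0,0,0,0,0,0.5,1,0,0,0,0,0,0.9,1,0,0,0,0,0,0.9,1,0,0,0,0,0,0.9,1,0,0,0,0,0,0.9,1,0,0,0,0,0,0.9,1,0,0,0,0,0,0.9,1,0,0,0,0,0,0.9,1,0,0,0,0,0,0.6,1,0,0,0,0,0,0,1,0,0,0,0,0,0])

```text
t: 34.45
ee_pos: [639.4, 26.7, 338.8]
eef_rot: [[0.053, 0.001, 0.999], [0.999, 0.01, -0.053], [-0.01, 1.0, -0.0]]
force: [0.5, 0.6, -0.8]
grip_width: 13.7
```

```bash
python3 - <<'E'
from h import *
o=bot.get_obs();print(o["t"],o["ee_pos"],o["joint_pos"],o["grip_width"],o["force"]);print(o["eef_rot"].round(3))
snap("wrist","w18",None,1.5); snap("scene","s18",None,1.5)
E
```

```text
34.45 [639.40363999  26.68877347 338.80839015] [ 0.97956733  0.88347012 -0.93433839  1.59529943 -0.88593515  1.36781495
  0.50346811] 13.686028672642296 [ 0.48763209  0.59665627 -0.7853082 ]
[[ 0.053  0.001  0.999]
 [ 0.999  0.01  -0.053]
 [-0.01   1.    -0.   ]]
```

View pics/w18.png

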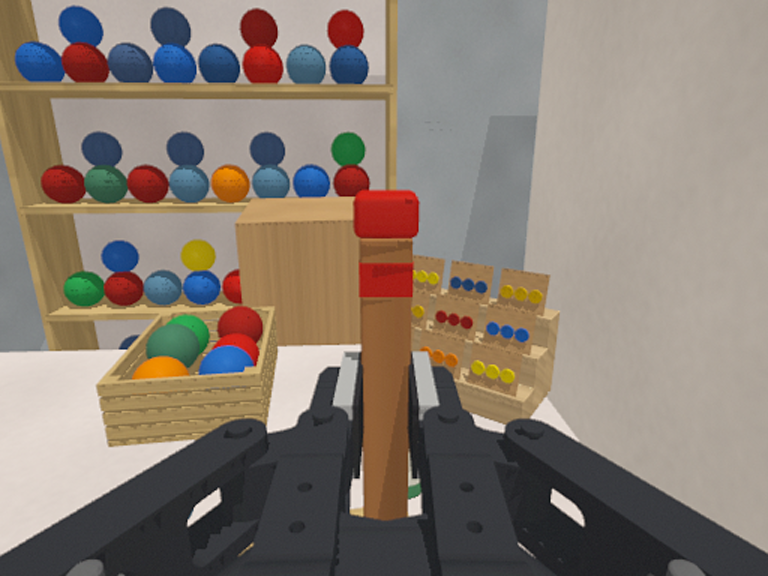

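View pics/s18.png

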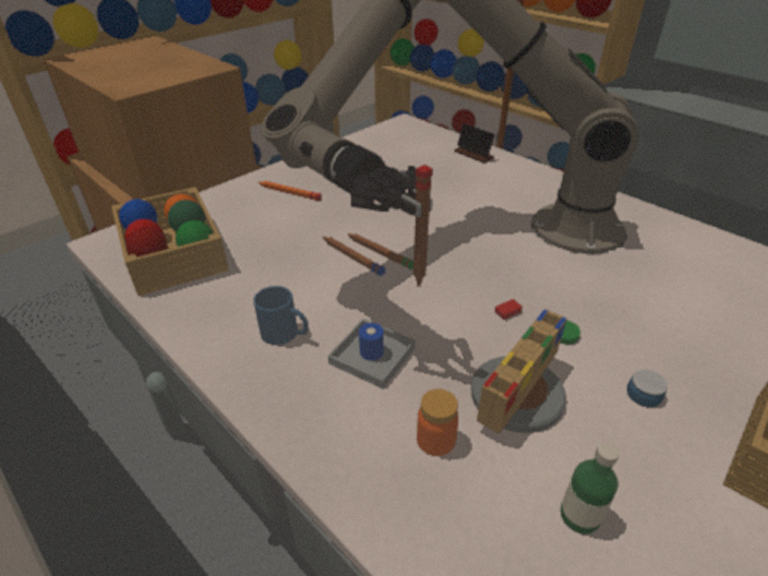

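The needle is upright, cap up at (386,213), and the joints are well inside their limits. Moving over the red well.

```bash
python3 - <<'E'
from h import *
delta([650.6,207.9,290])
E
```

```text
shift/40 [ 4.54 -1.21  0.03] mm [181.7 -48.3   1.3] turn/5 [0. 0. 0.]
```

>>> play_rows(plan=[1,0.3,0,0,0,0,0,1,0.5,0,0,0,0.4,0,1,0.5,0,0,0,0.4,0,1,0.5,0,0,0,0.4,0,1,0.5,0,0,0,0.4,0,1,0.5,0,0,0,0,0,1,0.5,0,0.05,0,0,0,1,0.5,0,0.1,0,0,0,1,0.4,0,0.1,0,0,0,1,0.2,0,0.05,0,0,0,1,0,0,0,0,0,0,1,0,0,0,0,0,0])

```text
t: 35.55
ee_pos: [644.8, 203.2, 337.6]
eef_rot: [[-0.086, -0.0, 0.996], [0.996, 0.01, 0.086], [-0.01, 1.0, -0.001]]
force: [0.5, -0.4, -0.4]
grip_width: 13.9
```

```bash
cat >> h.py <<'E'
U=np.array([np.cos(np.radians(8.5)),np.sin(np.radians(8.5))]); C=np.array([560.2,206.2])
W={"red":C+92*U,"yellow":C+37*U,"green":C-37*U,"blue":C-92*U}
def overwell(name,z,off=12.0,do=True):
    o=bot.get_obs(); r=o["eef_rot"]; a=o["ee_pos"]+r@np.array([off,0,0])
    tip=a-145*r[:,1]; print("t",round(o["t"],2),"tcp",o["ee_pos"].round(1),"tip",tip.round(1),"err to well",(W[name]-tip[:2]).round(1),"q",o["joint_pos"].round(2))
    print("tool dir yaw",np.degrees(np.arctan2(r[1,0],r[0,0])).round(1),"axis lean",r[:,1].round(3),"f",o["force"].round(1),"g",round(o["grip_width"],1))
    d=np.array([*(W[name]-tip[:2]),z-o["ee_pos"][2]]); print("shift/40",(r.T@d/40).round(3))
E
python3 - <<'E'
from h import *
overwell("red",265)
E
```

```text
t 35.55 tcp [644.8 203.2 337.6] tip [643.8 213.8 192.5] err to well [7.4 6. ] q [ 0.74  0.91 -0.99  1.61 -0.91  1.22  0.5 ]
tool dir yaw 94.9 axis lean [-0.    0.01  1.  ] f [ 0.5 -0.4 -0.4] g 13.9
shift/40 [ 0.151 -1.814  0.197]
```

>>> play_rows(plan=[1,0.08,-0.2,0.1,0,0,0,1,0.07,-0.4,0.1,0,0.3,0.05,1,0,-0.5,0,0,0.3,0.05,1,0,-0.4,0,0,0,0,1,0,-0.2,0,0,0,0,1,0,-0.1,0,0,0,0,1,0,0,0,0,0,0,1,0,0,0,0,0,0])

```text
t: 36.22
ee_pos: [652.3, 209.1, 266.2]
eef_rot: [[-0.137, 0.001, 0.991], [0.991, -0.001, 0.137], [0.001, 1.0, -0.001]]
force: [-0.0, -0.2, -0.5]
grip_width: 14.0
```

```bash
python3 - <<'E'
from h import *
overwell("red",245)
snap("scene","s19",(280,120,430,300),4); snap("wrist","w19",None,1.5)
E
```

```text
t 36.22 tcp [652.3 209.1 266.2] tip [650.5 221.1 121.2] err to well [ 0.7 -1.3] q [ 0.68  1.03 -0.94  1.56 -0.85  1.24  0.56]
tool dir yaw 97.9 axis lean [ 0.001 -0.001  1.   ] f [-0.  -0.2 -0.5] g 14.0
shift/40 [-0.036 -0.529  0.013]
```

View pics/s19.png

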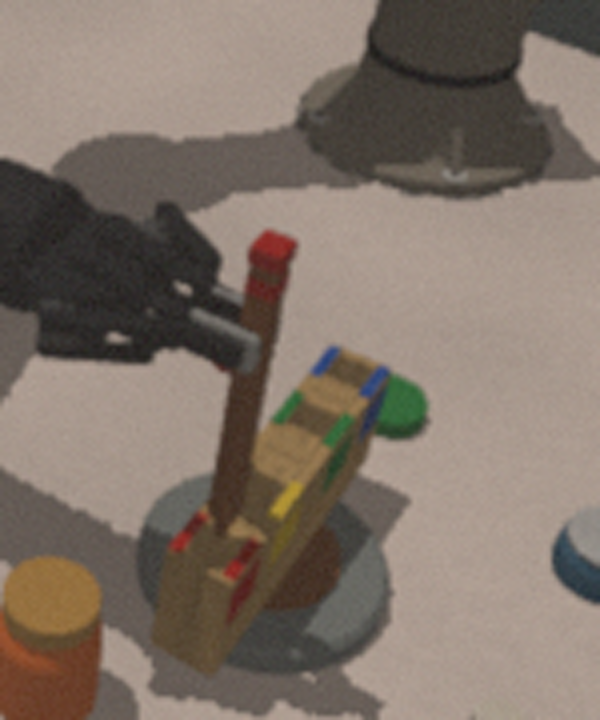

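View pics/w19.png

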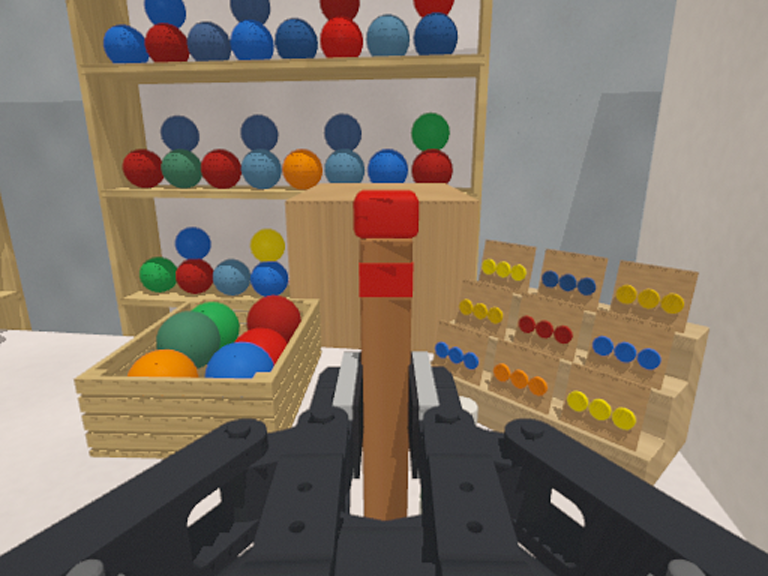

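```bash
python3 - <<'E'
from h import *
KS=cam("scene")
for P in ([651.2,219.8,112],[651.2,219.8,121],[650.5,221.1,266],[650.5,221.1,328]): print(((proj(P,KS)[0]-[280,120])*4+1.5).round(0))
E
```

```text
[214. 546.]
[216. 536.]
[258. 342.]
[278. 243.]
```

Projected tip and well agree with what's seen, at crop (216,536). Lowering in.

>>> play_rows(plan=[1,-0.03,-0.1,0,0,0,0,1,0,-0.2,0.01,0,0,0,1,0,-0.25,0,0,0,0,1,0,-0.25,0,0,0,0,1,0,-0.2,0,0,0,0,1,0,-0.1,0,0,0,0,1,0,0,0,0,0,0,1,0,0,0,0,0,0])

```text
t: 36.98
ee_pos: [652.6, 208.4, 221.2]
eef_rot: [[-0.138, 0.002, 0.99], [0.99, -0.001, 0.138], [0.001, 1.0, -0.002]]
force: [0.8, -0.2, -0.2]
grip_width: 14.1
```

```bash
python3 - <<'E'
from h import *
overwell("red",181)
E
```

```text
t 36.98 tcp [652.6 208.4 221.2] tip [650.6 220.4  76.2] err to well [ 0.5 -0.6] q [ 0.67  1.09 -0.91  1.56 -0.82  1.23  0.6 ]
tool dir yaw 97.9 axis lean [ 0.002 -0.001  1.   ] f [ 0.8 -0.2 -0.2] g 14.1
shift/40 [-0.017 -1.005  0.014]
```

>>> play_rows(plan=[1,0,-0.15,0,0,0,0,1,0,-0.25,0,0,0,0,1,0,-0.25,0,0,0,0,1,0,-0.15,0,0,0,0,1,0,-0.1,0,0,0,0,1,0,-0.04,0,0,0,0,1,0,0,0,0,0,0,1,0,0,0,0,0,0])

```text
t: 37.65
ee_pos: [652.7, 208.4, 184.1]
eef_rot: [[-0.138, 0.001, 0.99], [0.99, -0.0, 0.138], [0.001, 1.0, -0.001]]
force: [-0.2, -0.1, -0.6]
grip_width: 14.1
```

>>> play_rows(plan=[1,0,-0.06,0,0,0,0,1,0,0,0,0,0,0,1,0,0,0,0,0,0,0.3,0,0,0,0,0,0,0.3,0,0,0,0,0,0,0.3,0,0,0,0,0,0,0.3,0,0,0,0,0,0,0.3,-0.1,0,0,0,0,0,0.3,-0.3,0,0,0,0,0,0.3,-0.5,0,0,0,0,0,0.3,-0.5,0,0,0,0,0,0.3,-0.5,0.1,0,0,0,0,0.3,-0.5,0.2,0,0,0,0,0.3,-0.5,0.3,0,0,0,0,0.3,-0.4,0.3,0,0,0,0,0.3,-0.2,0.2,0,0,0,0,0.3,0,0,0,0,0,0])

```text
t: 39.07
ee_pos: [673.7, 66.4, 226.9]
eef_rot: [[-0.133, -0.002, 0.991], [0.991, 0.002, 0.133], [-0.002, 1.0, 0.002]]
force: [0.7, -0.9, 0.3]
grip_width: 29.9
```

```bash
python3 - <<'E'
from h import *
o=bot.get_obs();print(o["t"],o["ee_pos"],o["joint_pos"],o["grip_width"],o["force"]);print(o["eef_rot"].round(3))
snap("scene","s20",(280,120,430,300),4); snap("wrist","w20",None,1.5)
E
```

```text
39.0667 [673.74439988  66.36219638 226.86180363] [ 0.77264247  1.10520978 -0.8469428   1.40326162 -0.74247062  1.46166088
  0.53853063] 29.895892556150006 [ 0.70600716 -0.93702644  0.33383446]
[[-0.133 -0.002  0.991]
 [ 0.991  0.002  0.133]
 [-0.002  1.     0.002]]
```

View pics/s20.png

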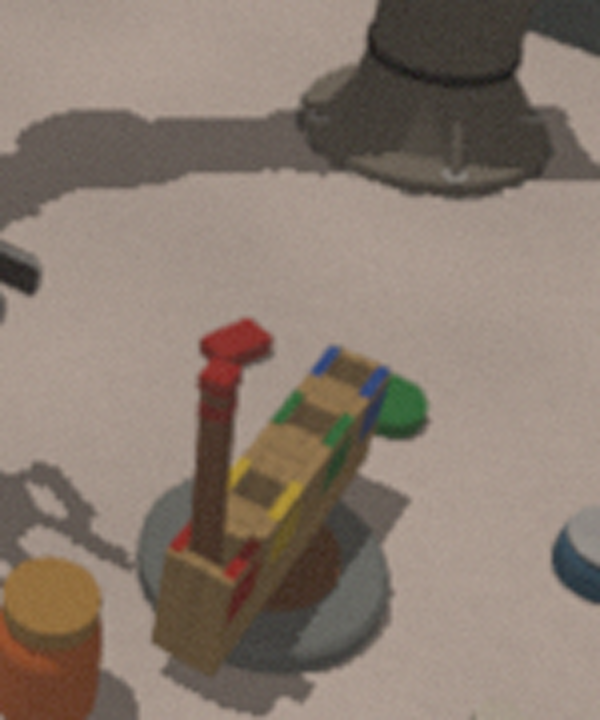

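View pics/w20.png

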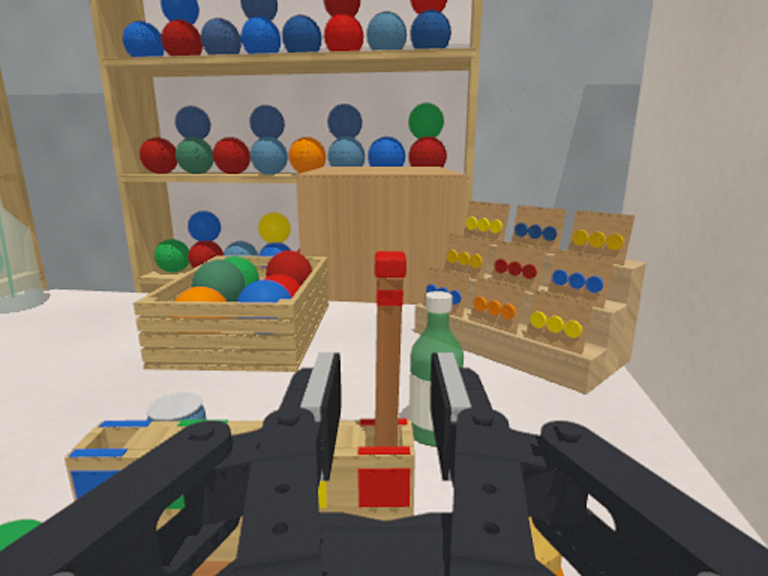

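The red needle stands in the red well. Next is green: turning the tool back down while moving toward it.

>>> play_rows(plan=[0.3,0,0.1,-0.1,0,0,-0.4,0.3,0,0.1,-0.2,0,0,-0.8,0,0,0.1,-0.28,0,0,-1,0,0,0.1,-0.28,0,0,-1,-0.2,0,0.1,-0.28,0,0,-1,-0.2,0,0,-0.28,0,0,-1,-0.2,0,0,-0.28,0,0,-1,-0.2,0,0,-0.28,0,0,-1,-0.2,0,0,-0.28,0,0,-1,-0.2,0,0,-0.28,0,0,-1,-0.2,0,0,-0.28,0,0,-1,-0.2,0,0,-0.28,0,0,-1,-0.2,0,0,-0.28,0,0,-1,-0.2,0,0,-0.28,0,0,-1,-0.2,0,0,-0.28,0,0,-1,-0.2,0,0,-0.28,0,0,-1,-0.2,0,0,-0.28,0,0,-1,-0.2,0,0,-0.2,0,0,-1,-0.2,0,0,0,0,0,-0.8,-0.2,0,0,0,0,0,0])

```text
t: 40.83
ee_pos: [483.3, 50.8, 245.0]
eef_rot: [[-0.002, -0.148, 0.989], [-0.001, 0.989, 0.148], [-1.0, -0.001, -0.002]]
force: [0.4, 0.9, -0.1]
grip_width: 51.4
```

```bash
python3 - <<'E'
from h import *
o=bot.get_obs();print(o["t"],o["ee_pos"],o["joint_pos"],o["grip_width"],o["force"]);print(o["eef_rot"].round(3))
delta([450,-250,235],down(np.radians(5)))
E
```

```text
40.8333 [483.27652238  50.84418456 244.95553125] [ 0.43918777  0.14685464 -0.69273081  1.90394079  0.10444889  1.12895705
 -0.14511981] 51.44115659505164 [ 0.38527782  0.94731961 -0.11450765]
[[-0.002 -0.148  0.989]
 [-0.001  0.989  0.148]
 [-1.    -0.001 -0.002]]
shift/40 [ 0.26 -7.32 -1.93] mm [  10.4 -292.6  -77.3] turn/5 [ 0.7  -0.03  0.01]
```

>>> play_rows(plan=[-0.2,0,-0.3,-0.07,0,0,0,-0.2,0,-0.6,-0.16,0,0,0,-0.2,0,-0.8,-0.22,0,0,0,-0.2,0,-0.8,-0.22,0,0,0,-0.2,0,-0.8,-0.22,0,0,0,-0.2,0.1,-0.8,-0.22,0,0,0,-0.2,0.1,-0.8,-0.22,0,0,0,-0.2,0.1,-0.8,-0.2,0,0,0,-0.2,0,-0.7,-0.2,0.2,0,0,-0.2,0,-0.5,-0.12,0.3,0,0,-0.2,0,-0.3,-0.08,0.2,0,0,-0.2,0,-0.1,0,0,0,0,-0.2,0,0,0,0,0,0])

```text
t: 41.92
ee_pos: [448.2, -253.5, 233.1]
eef_rot: [[-0.001, -0.077, 0.997], [0.001, 0.997, 0.077], [-1.0, 0.001, -0.001]]
force: [0.6, -0.2, -0.5]
grip_width: 51.1
```

```bash
python3 - <<'E'
from h import *
o=bot.get_obs();print(o["t"],o["ee_pos"],o["joint_pos"],o["grip_width"])
snap("wrist","w21",None,1.5); N=needles("w21")
g=N["green"]; delta([*(g[0]),60],down(g[2]-np.pi/2))
E
```

```text
41.9167 [ 448.2035955  -253.46176319  233.1367446 ] [ 0.82126962  0.19109782 -0.44174606  1.86306843  0.09012994  1.10888835
  0.42308193] 51.086966151216224
green len 206.1 tip [ 437.2 -380.2] grip [ 424.8 -236.6] [ 424.8 -235.7] yaw 94.9
blue len 207.4 tip [ 489.5 -413.9] grip [ 487.3 -268.5] [ 487.3 -268.9] yaw 90.9
shift/40 [ 4.34  0.45 -0.56] mm [173.4  18.1 -22.3] turn/5 [-0.08 -0.01 -0.02]
```

View pics/w21.png

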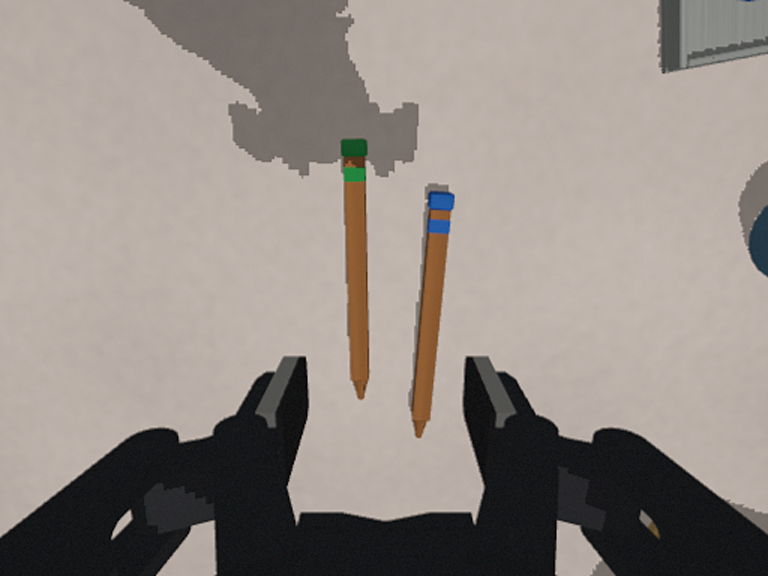

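Green needle at (354,147) to (361,397), unmoved. Descending to it.

>>> play_rows(plan=[-0.2,0.3,0.15,-0.18,-0.08,0,0,-0.2,0.5,0.15,-0.2,0,0,0,-0.2,0.7,0.15,-0.18,0,0,0,-0.2,0.8,0,0,0,0,0,-0.2,0.7,0,0,0,0,0,-0.2,0.6,0,0,0,0,0,-0.2,0.4,0,0,0,0,0,-0.2,0.3,0,0,0,0,0,-0.2,0,0,0,0,0,0,-0.2,0,0,0,0,0,0])

```text
t: 42.8
ee_pos: [424.5, -235.6, 61.5]
eef_rot: [[-0.002, -0.087, 0.996], [0.001, 0.996, 0.087], [-1.0, 0.001, -0.002]]
force: [0.5, 0.5, -0.7]
grip_width: 50.9
```

```bash
python3 - <<'E'
from h import *
o=bot.get_obs();print(o["t"],o["ee_pos"],o["joint_pos"],o["grip_width"])
snap("wrist","w22",None,1.5)
delta([424.8,-236.0,19.5],down(np.radians(4.9)))
E
```

```text
42.8 [ 424.45733175 -235.63415289   61.51895434] [ 0.76720345  0.36971709 -0.4100534   2.0878308   0.2179385   0.72628933
  0.30488114] 50.92454433497122
shift/40 [ 1.07  0.01 -0.  ] mm [42.7  0.3 -0.2] turn/5 [ 0.01 -0.   -0.  ]
```

View pics/w22.png

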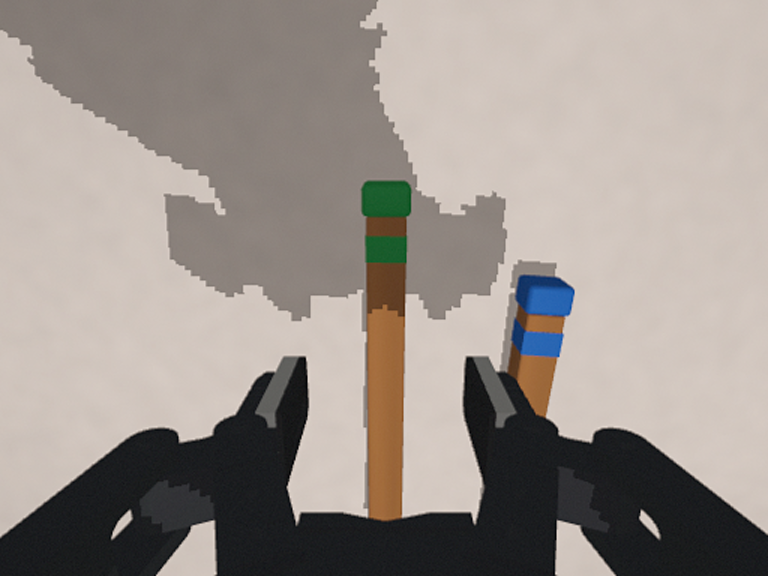

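>>> play_rows(plan=[0.2,0,0,0,0,0,0,0.2,0.2,0,0,0,0,0,0.2,0.3,0,0,0,0,0,0.2,0.25,0,0,0,0,0,0.2,0.2,0,0,0,0,0,0.2,0.1,0,0,0,0,0,0.2,0,0,0,0,0,0,0.2,0,0,0,0,0,0])

```text
t: 43.52
ee_pos: [423.9, -237.5, 19.4]
eef_rot: [[-0.002, -0.084, 0.996], [0.0, 0.996, 0.084], [-1.0, 0.0, -0.002]]
force: [-0.1, -1.1, 0.4]
grip_width: 33.9
```

>>> play_rows(plan=[1,0,0,0,0,0,0,1,0,0,0,0,0,0,1,0,0,0,0,0,0,1,0,0,0,0,0,0,1,0,0,0,0,0,0,1,0,0,0,0,0,0])

```text
t: 44.02
ee_pos: [424.5, -237.8, 20.1]
eef_rot: [[-0.0, -0.084, 0.996], [-0.001, 0.996, 0.084], [-1.0, -0.001, -0.0]]
force: [-0.5, -0.4, 4.4]
grip_width: 13.8
```

>>> play_rows(plan=[1,-0.1,0,0,0,0,0,1,-0.3,0,0,0,0,0,1,-0.5,0,0,0,0,0,1,-0.7,0,0,0,0,0,1,-0.8,0,0,0,0,0,1,-0.8,0,0,0,0,0,1,-0.8,0,0,0,0,0,1,-0.8,0.2,0.2,0,0,0,1,-0.8,0.4,0.4,0,0,0,1,-0.6,0.6,0.4,0,0,0,1,-0.4,0.8,0.4,0,0,0,1,-0.2,0.8,0.4,0,0,0,1,0,0.8,0.3,0,0,0,1,0,0.8,0.3,0,0,0,1,0,0.8,0.2,0,0,0,1,0,0.5,0.1,0,0,0,1,0,0.3,0,0,0,0.3,1,0,0,0,0,0,0.6,1,0,0,0,0,0,0.9])

```text
t: 45.6
ee_pos: [511.1, 14.4, 291.7]
eef_rot: [[-0.016, -0.09, 0.996], [0.159, 0.983, 0.091], [-0.987, 0.159, -0.001]]
force: [-1.2, -0.8, -0.6]
grip_width: 13.9
```

```bash
python3 - <<'E'
from h import *
overwell("green",338)
E
```

```text
t 45.6 tcp [511.1  14.4 291.7] tip [ 523.9 -126.2  256.7] err to well [-3.00e-01  3.27e+02] q [ 0.57  0.17 -0.65  1.78 -0.06  1.23  0.03]
tool dir yaw 95.6 axis lean [-0.09   0.983  0.159] f [-1.2 -0.8 -0.6] g 13.9
shift/40 [0.155 8.221 0.735]
```

>>> play_rows(plan=[1,0,0.2,0,0,0,0.9,1,0,0.2,0,0,0,0.9,1,0,0.2,0,0,0,0.9,1,0,0.2,0,0,0,0.9,1,0,0.1,0,0,0,0.9,1,0,0.1,0,0,0,0.9,1,0,0,0,0,0,0.9,1,0,0,0,0,0,0.9,1,0,0,0,0,0,0.9,1,0,0,0,0,0,0.9,1,0,0,0,0,0,0.9,1,0,0,0,0,0,0.9,1,0,0,0,0,0,0.9,1,0,0,0,0,0,0.9,1,0,0,0,0,0,0.9,1,0,0,0,0,0,0.9,1,0,0,0,0,0,0.9,1,0,0,0,0,0,0.5,1,0,0,0,0,0,0])

```text
t: 47.18
ee_pos: [507.9, 47.4, 301.5]
eef_rot: [[-0.083, 0.003, 0.997], [0.996, 0.032, 0.083], [-0.032, 0.999, -0.006]]
force: [-0.3, 0.7, -0.1]
grip_width: 13.5
```

```bash
python3 - <<'E'
from h import *
overwell("green",280)
E
```

```text
t 47.18 tcp [507.9  47.4 301.5] tip [506.4  54.6 156.2] err to well [ 17.2 146.1] q [ 0.95  0.73 -0.74  1.84 -0.92  1.52  0.73]
tool dir yaw 94.8 axis lean [0.003 0.032 0.999] f [-0.3  0.7 -0.1] g 13.5
shift/40 [ 3.619 -0.419  0.734]
```

>>> play_rows(plan=[1,0.2,0,0.05,0,0.3,0.2,1,0.4,0,0.1,0,0.3,0.16,1,0.5,0,0.15,0,0.15,0,1,0.5,0,0.15,0,0,0,1,0.5,0,0.15,0,0,0,1,0.5,0,0.15,0,0,0,1,0.4,0,0.1,0,0,0,1,0.3,-0.1,0.1,0,0,0,1,0.2,-0.1,0,0,0,0,1,0,0,0,0,0,0,1,0,0,0,0,0,0])

```text
t: 48.1
ee_pos: [526.6, 192.0, 294.6]
eef_rot: [[-0.149, 0.002, 0.989], [0.989, 0.004, 0.149], [-0.004, 1.0, -0.003]]
force: [0.2, -1.1, -0.9]
grip_width: 13.5
```

```bash
python3 - <<'E'
from h import *
overwell("green",265)
E
```

```text
t 48.1 tcp [526.6 192.  294.6] tip [524.5 203.3 149.5] err to well [-0.9 -2.6] q [ 0.75  0.77 -0.82  1.87 -1.03  1.34  0.75]
tool dir yaw 98.6 axis lean [0.002 0.004 1.   ] f [ 0.2 -1.1 -0.9] g 13.5
shift/40 [-0.058 -0.739 -0.03 ]
```

>>> play_rows(plan=[1,-0.06,-0.2,-0.03,0,0,0,1,0,-0.3,0,0,0,0,1,0,-0.2,0,0,0,0,1,0,-0.05,0,0,0,0,1,0,0,0,0,0,0,1,0,0,0,0,0,0])

```text
t: 48.6
ee_pos: [526.0, 189.3, 264.8]
eef_rot: [[-0.149, 0.003, 0.989], [0.989, 0.003, 0.149], [-0.002, 1.0, -0.003]]
force: [0.4, 0.8, -0.1]
grip_width: 14.0
```

```bash
python3 - <<'E'
from h import *
overwell("green",225)
snap("scene","s23",(280,120,430,300),4)
o=bot.get_obs(); r=o["eef_rot"]; KS=cam("scene")
for d in (143,143-207): print((proj(o["ee_pos"]+12*r[:,0]-d*r[:,1],KS)[0]-[280,120])*4+1.5)
E
```

```text
t 48.6 tcp [526.  189.3 264.8] tip [523.8 200.7 119.8] err to well [-0.2  0. ] q [ 0.74  0.82 -0.8   1.87 -1.    1.32  0.79]
tool dir yaw 98.5 axis lean [0.003 0.003 1.   ] f [ 0.4  0.8 -0.1] g 14.0
shift/40 [ 0.004 -0.995 -0.003]
[314.28779139 408.52194089]
[384.42853935 123.83308022]
```

View pics/s23.png

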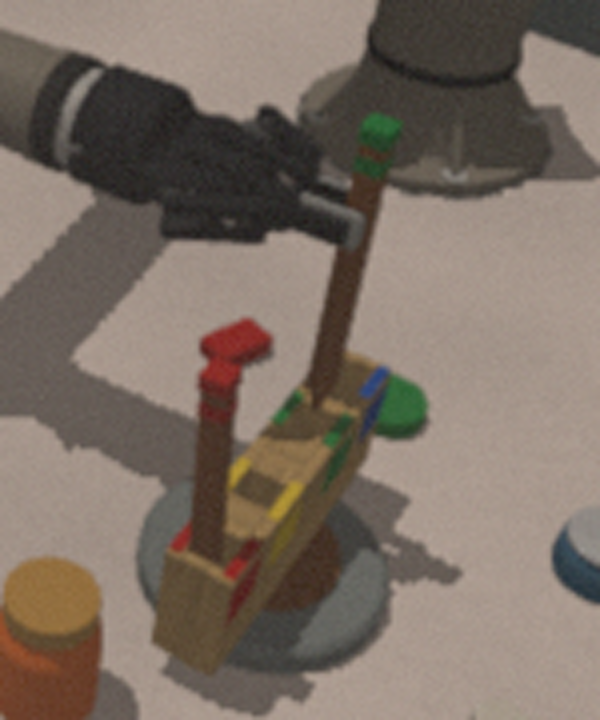

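The tip is over the green well: seen at (318,405), predicted (314,408). Lowering.

>>> play_rows(plan=[1,0,-0.1,0,0,0,0,1,0,-0.2,0,0,0,0,1,0,-0.25,0,0,0,0,1,0,-0.25,0,0,0,0,1,0,-0.2,0,0,0,0,1,0,-0.1,0,0,0,0,1,0,0,0,0,0,0])

```text
t: 49.23
ee_pos: [525.6, 189.2, 219.6]
eef_rot: [[-0.149, 0.004, 0.989], [0.989, 0.003, 0.149], [-0.003, 1.0, -0.005]]
force: [-0.3, -0.1, 0.2]
grip_width: 14.0
```

>>> play_rows(plan=[1,0,-0.15,0,0,0,0,1,0,-0.25,0,0,0,0,1,0,-0.25,0,0,0,0,1,0,-0.15,0,0,0,0,1,0,-0.1,0,0,0,0,1,0,-0.05,0,0,0,0,1,0,0,0,0,0,0,1,0,0,0,0,0,0])

```text
t: 49.9
ee_pos: [525.8, 189.2, 183.1]
eef_rot: [[-0.149, 0.002, 0.989], [0.989, 0.003, 0.149], [-0.003, 1.0, -0.002]]
force: [0.5, 0.4, 0.3]
grip_width: 14.2
```

```bash
python3 - <<'E'
from h import *
overwell("green",179)
E
```

```text
t 49.9 tcp [525.8 189.2 183.1] tip [523.8 200.6  38.1] err to well [-0.2  0.2] q [ 0.7   0.96 -0.74  1.86 -0.95  1.26  0.89]
tool dir yaw 98.6 axis lean [0.002 0.003 1.   ] f [0.5 0.4 0.3] g 14.2
shift/40 [ 0.005 -0.102 -0.003]
```

>>> play_rows(plan=[1,0,-0.06,0,0,0,0,1,0,-0.04,0,0,0,0,1,0,0,0,0,0,0,0.3,0,0,0,0,0,0,0.3,0,0,0,0,0,0,0.3,0,0,0,0,0,0,0.3,0,0,0,0,0,0,0.3,-0.1,0,0,0,0,0,0.3,-0.3,0,0,0,0,0,0.3,-0.5,0,0,0,0,0,0.3,-0.5,0,0,0,0,0,0.3,-0.5,0.1,0,0,0,0,0.3,-0.5,0.2,0,0,0,0,0.3,-0.5,0.3,0,0,0,0,0.3,-0.4,0.3,0,0,0,0,0.3,-0.2,0.2,0,0,0,0,0.3,0,0,0,0,0,0])

```text
t: 51.32
ee_pos: [548.2, 48.0, 224.3]
eef_rot: [[-0.145, -0.001, 0.989], [0.989, 0.006, 0.145], [-0.006, 1.0, 0.0]]
force: [0.7, 0.7, 0.1]
grip_width: 29.6
```

```bash
python3 - <<'E'
from h import *
o=bot.get_obs();print(o["t"],o["ee_pos"],o["joint_pos"],o["grip_width"],o["force"]);print(o["eef_rot"].round(3))
snap("wrist","w24",None,1.5)
E
```

```text
51.3167 [548.23087298  48.03962895 224.25758533] [ 0.83457248  0.9174396  -0.67665644  1.70848199 -0.84585761  1.52024149
  0.77165628] 29.5942282810243 [0.70212368 0.72344767 0.09040995]
[[-0.145 -0.001  0.989]
 [ 0.989  0.006  0.145]
 [-0.006  1.     0.   ]]
```

View pics/w24.png

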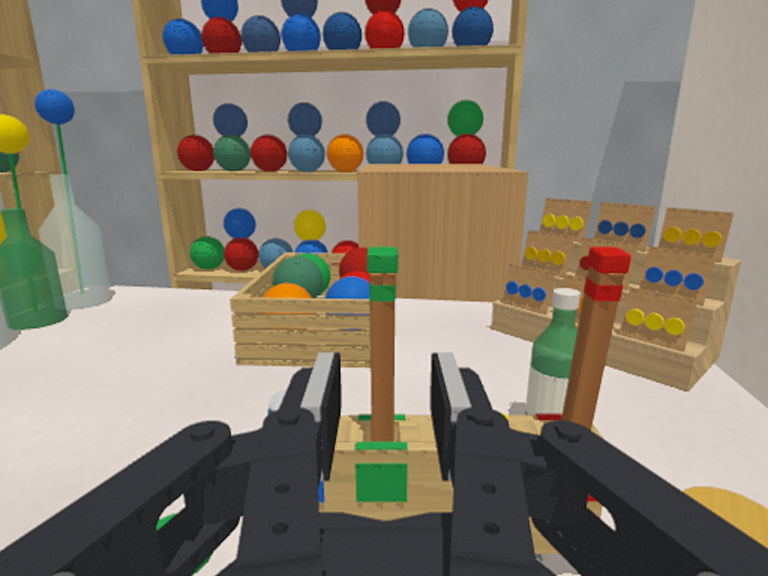

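Green is standing (382,262), and so is red (608,262). Now blue.

>>> play_rows(plan=[0.3,0,0.1,0,0,0,-0.4,0.3,0,0.1,-0.1,0,0,-0.8,0,0,0.1,-0.1,0,0,-1,0,0,0,-0.1,0,0,-1,-0.2,0,0,-0.1,0,0,-1,-0.2,0,0,-0.1,0,0,-1,-0.2,0,0,-0.1,0,0,-1,-0.2,0,0,-0.1,0,0,-1,-0.2,0,0,-0.1,0,0,-1,-0.2,0,0,-0.1,0,0,-1,-0.2,0,0,-0.1,0,0,-1,-0.2,0,0,-0.1,0,0,-1,-0.2,0,0,-0.1,0,0,-1,-0.2,0,0,-0.1,0,0,-1,-0.2,0,0,-0.1,0,0,-1,-0.2,0,0,0,0,0,-1,-0.2,0,0,0,0,0,-1,-0.2,0,0,0,0,0,-1,-0.2,0,0,0,0,0,-0.8,-0.2,0,0,0,0,0,0])

```text
t: 53.03
ee_pos: [489.5, 48.0, 234.9]
eef_rot: [[-0.003, -0.159, 0.987], [-0.004, 0.987, 0.159], [-1.0, -0.004, -0.004]]
force: [-0.1, 0.5, 0.2]
grip_width: 51.0
```

```bash
python3 - <<'E'
from h import *
o=bot.get_obs();print(o["t"],o["ee_pos"],o["joint_pos"],o["grip_width"],o["force"]);print(o["eef_rot"].round(3))
delta([488,-265,225],down(np.radians(.9)))
E
```

```text
53.0333 [489.51820412  48.04696391 234.94471102] [ 0.33150739  0.15756496 -0.5728991   1.90627912  0.098938    1.10834274
 -0.12066187] 51.016757894084165 [-0.0706428   0.45458533  0.22665839]
[[-0.003 -0.159  0.987]
 [-0.004  0.987  0.159]
 [-1.    -0.004 -0.004]]
shift/40 [ 0.28 -7.72 -1.28] mm [  11.2 -308.8  -51.2] turn/5 [ 1.65 -0.04  0.04]
```

>>> play_rows(plan=[-0.2,0,-0.3,-0.05,0,0,0,-0.2,0,-0.6,-0.1,0,0,0,-0.2,0,-0.8,-0.14,0,0,0,-0.2,0,-0.8,-0.14,0,0,0,-0.2,0,-0.8,-0.14,0,0,0,-0.2,0.1,-0.8,-0.13,0,0,0,-0.2,0.1,-0.8,-0.13,0,0,0,-0.2,0,-0.8,-0.13,0.2,0,0,-0.2,0,-0.8,-0.15,0.4,0,0,-0.2,0,-0.6,-0.15,0.5,0,0,-0.2,0,-0.4,-0.1,0.5,0,0,-0.2,0,-0.2,0,0,0,0,-0.2,0,0,0,0,0,0])

```text
t: 54.12
ee_pos: [478.2, -270.5, 228.2]
eef_rot: [[-0.002, -0.008, 1.0], [-0.003, 1.0, 0.008], [-1.0, -0.003, -0.002]]
force: [-0.5, -0.2, 0.5]
grip_width: 51.4
```

```bash
python3 - <<'E'
from h import *
o=bot.get_obs();print(o["t"],o["ee_pos"],o["joint_pos"],o["grip_width"])
snap("wrist","w25",None,1.5); N=needles("w25")
g=N["blue"]; delta([*(g[0]),60],down(g[2]-np.pi/2))
E
```

```text
54.1167 [ 478.2291521  -270.47223589  228.1773433 ] [ 0.70752535  0.24867878 -0.32321217  1.79624161  0.0914231   1.11183454
  0.3607646 ] 51.39473791420122
blue len 176.2 tip [ 486.1 -237.9] grip [ 488.3 -352.1] [ 488.8 -382.8] yaw -88.9
shift/40 [ 4.22 -2.85  0.23] mm [ 168.6 -114.     9.2] turn/5 [35.91  0.04  0.04]h.py:60: RuntimeWarning: Mean of empty slice.
  if (P[cap].mean(0)-mu)@d<0: d=-d
  ret = um.true_divide(
  return _methods._mean(a, axis=axis, dtype=dtype,
  ret = ret.dtype.type(ret / rcount)
```

View pics/w25.png

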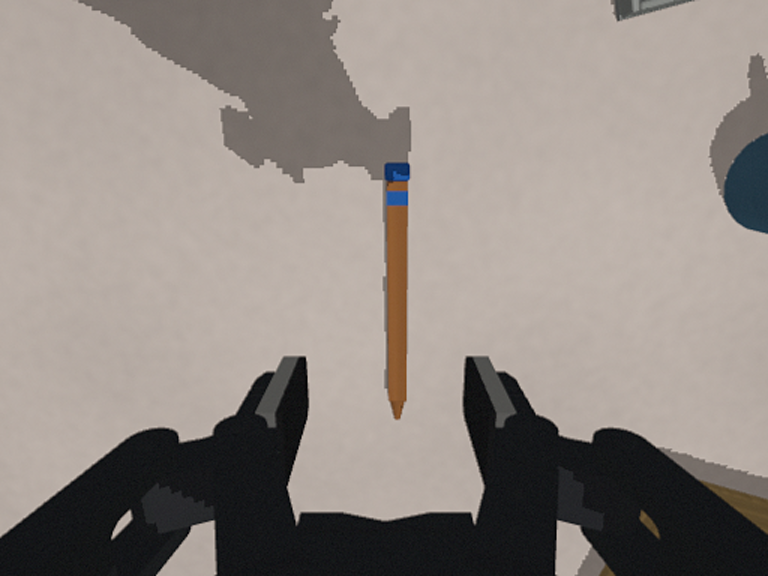

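The cap split off in the mask, so that fit is void. The tip end of the visible shaft (y ≈ −414) and yaw 91.1° match the earlier fix, so the blue needle is unmoved: grip (487,−268.8).

```bash
python3 - <<'E'
from h import *
im,KT=load("w25")
P=onplane([(397/1.5,419/1.5),(397/1.5,163/1.5)],7.5,KT)[:,:2]; print(P, np.linalg.norm(P[0]-P[1]))
delta([487,-268.8,60],down(np.radians(1)))
E
```

```text
[[ 489.46898345 -414.55627935]
 [ 486.31008806 -206.82853222]] 207.75176424864048
shift/40 [4.21 0.   0.21] mm [168.4   0.    8.5] turn/5 [-0.08 -0.02  0.02]
```

>>> play_rows(plan=[-0.2,0.3,0,0.1,-0.08,0,0,-0.2,0.5,0,0.12,0,0,0,-0.2,0.7,0,0,0,0,0,-0.2,0.8,0,0,0,0,0,-0.2,0.7,0,0,0,0,0,-0.2,0.6,0,0,0,0,0,-0.2,0.4,0,0,0,0,0,-0.2,0.2,0,0,0,0,0,-0.2,0,0,0,0,0,0,-0.2,0,0,0,0,0,0])

```text
t: 55.0
ee_pos: [488.0, -268.5, 60.7]
eef_rot: [[-0.002, -0.019, 1.0], [-0.003, 1.0, 0.019], [-1.0, -0.003, -0.002]]
force: [-0.7, 0.0, 0.5]
grip_width: 51.1
```

```bash
python3 - <<'E'
from h import *
o=bot.get_obs();print(o["t"],o["ee_pos"],o["joint_pos"],o["grip_width"])
snap("wrist","w26",None,1.5)
delta([487,-268.8,19.5],down(np.radians(1)))
E
```

```text
55.0 [ 487.95348835 -268.50583685   60.70494548] [ 0.66132169  0.4612271  -0.29561796  1.92676849  0.19017387  0.78039553
  0.27813472] 51.09052263013517
shift/40 [ 1.05  0.01 -0.04] mm [42.   0.5 -1.4] turn/5 [ 0.01 -0.    0.05]
```

View pics/w26.png

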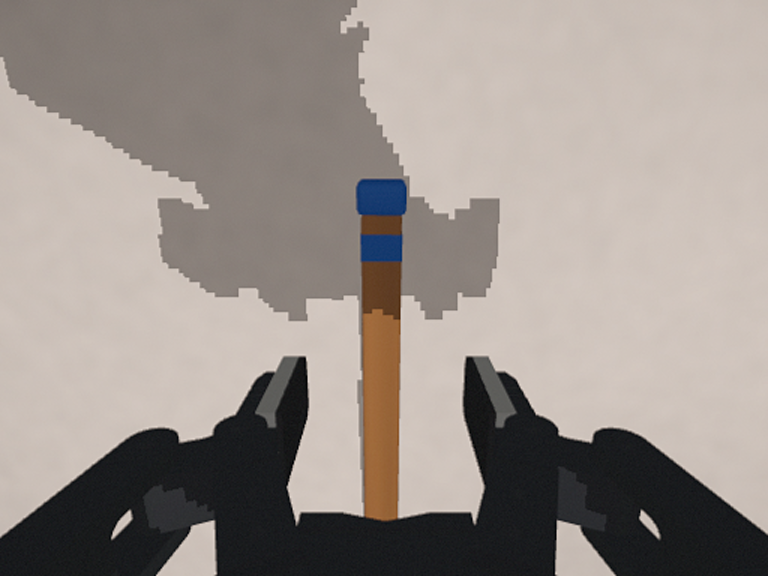

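Centred on the blue needle, its cap at (381,197). Descending and gripping.

>>> play_rows(plan=[0.2,0.2,0,-0.03,0,0,0,0.2,0.3,0,0,0,0,0,0.2,0.25,0,0,0,0,0,0.2,0.2,0,0,0,0,0,0.2,0.09,0,0,0,0,0,0.2,0,0,0,0,0,0,0.2,0,0,0,0,0,0,1,0,0,0,0,0,0,1,0,0,0,0,0,0,1,0,0,0,0,0,0,1,0,0,0,0,0,0,1,0,0,0,0,0,0,1,0,0,0,0,0,0])

```text
t: 56.13
ee_pos: [486.5, -270.2, 19.6]
eef_rot: [[-0.001, -0.017, 1.0], [-0.004, 1.0, 0.017], [-1.0, -0.004, -0.001]]
force: [-0.4, 0.3, 3.6]
grip_width: 13.5
```

```bash
python3 - <<'E'
from h import *
o=bot.get_obs();print(o["t"],o["ee_pos"],o["grip_width"],o["force"])
E
```

```text
56.1333 [ 486.51986173 -270.16151556   19.56611921] 13.52139424832331 [-0.37613561  0.27733429  3.62060578]
```

>>> play_rows(plan=[1,-0.1,0,0,0,0,0,1,-0.3,0,0,0,0,0,1,-0.5,0,0,0,0,0,1,-0.7,0,0,0,0,0,1,-0.8,0,0,0,0,0,1,-0.8,0,0,0,0,0,1,-0.8,0,0,0,0,0,1,-0.8,0.3,0,0,0,0,1,-0.8,0.6,0,0,0,0,1,-0.7,0.8,0,0,0,0,1,-0.4,0.8,0,0,0,0,1,-0.2,0.8,0,0,0,0,1,0,0.8,0,0,0,0,1,0,0.8,-0.1,0,0,0,1,0,0.8,-0.1,0,0,0,1,0,0.8,-0.1,0,0,0,1,0,0.5,0,0,0,0.3,1,0,0.3,0,0,0,0.6,1,0,0,0,0,0,0.9])

```text
t: 57.72
ee_pos: [468.9, 28.3, 295.2]
eef_rot: [[-0.004, -0.027, 1.0], [0.156, 0.987, 0.027], [-0.988, 0.157, 0.0]]
force: [0.2, -0.2, -0.1]
grip_width: 13.9
```

>>> play_rows(plan=[1,0,0.1,0,0,0,0.9,1,0,0.1,0,0,0,0.9,1,0,0.1,0,0,0,0.9,1,0,0.1,0,0,0,0.9,1,0,0,0,0,0,0.9,1,0,0,0,0,0,0.9,1,0,0,0,0,0,0.9,1,0,0,0,0,0,0.9])

```text
t: 58.38
ee_pos: [469.2, 37.2, 298.9]
eef_rot: [[-0.012, -0.012, 1.0], [0.706, 0.708, 0.017], [-0.708, 0.706, 0.0]]
force: [0.8, -0.2, -1.1]
grip_width: 13.8
```

```bash
python3 - <<'E'
from h import *
overwell("blue",290)
E
```

```text
t 58.38 tcp [469.2  37.2 298.9] tip [470.8 -56.9 188. ] err to well [ -1.6 249.5] q [ 0.68  0.21 -0.44  1.91 -0.68  1.35  0.52]
tool dir yaw 91.0 axis lean [-0.012  0.708  0.706] f [ 0.8 -0.2 -1.1] g 13.8
shift/40 [4.564 4.257 0.065]
```

>>> play_rows(plan=[1,0,0,0,0,0,0.9,1,0,0,0,0,0,0.9,1,0,0,0,0,0,0.9,1,0,0,0,0,0,0.9,1,0,0,0,0,0,0.9,1,0,0,0,0,0,0.9,1,0,0,0,0,0,0.9,1,0,0,0,0,0,0.9,1,0,0,0,0,0,0.9,1,0,0,0,0,0,0.6,1,0,0,0,0,0,0])

```text
t: 59.3
ee_pos: [468.8, 36.9, 296.6]
eef_rot: [[-0.016, 0.005, 1.0], [1.0, 0.027, 0.016], [-0.027, 1.0, -0.005]]
force: [-0.5, 0.7, -1.1]
grip_width: 13.6
```

```bash
python3 - <<'E'
from h import *
overwell("blue",290)
E
```

```text
t 59.3 tcp [468.8  36.9 296.6] tip [467.9  45.  151.3] err to well [  1.3 147.6] q [ 0.84  0.61 -0.48  1.96 -1.04  1.61  0.89]
tool dir yaw 90.9 axis lean [0.005 0.027 1.   ] f [-0.5  0.7 -1.1] g 13.6
shift/40 [ 3.693 -0.065  0.092]
```

>>> play_rows(plan=[1,0.2,0,0,0,0.3,0.15,1,0.4,0,0.03,0,0.3,0.15,1,0.5,0,0.05,0,0.3,0,1,0.5,0,0.05,0,0.3,0,1,0.5,0,0.05,0,0,0,1,0.5,0,0.05,0,0,0,1,0.4,0,0.05,0,0,0,1,0.3,0,0.05,0,0,0,1,0.2,0,0,0,0,0,1,0,0,0,0,0,0,1,0,0,0,0,0,0])

```text
t: 60.22
ee_pos: [469.1, 178.2, 297.1]
eef_rot: [[-0.122, 0.002, 0.993], [0.993, 0.004, 0.122], [-0.004, 1.0, -0.003]]
force: [0.6, 0.1, -0.4]
grip_width: 13.7
```

```bash
python3 - <<'E'
from h import *
overwell("blue",268)
E
```

```text
t 60.22 tcp [469.1 178.2 297.1] tip [467.3 189.5 152. ] err to well [1.9 3.1] q [ 0.66  0.61 -0.59  2.02 -1.15  1.47  0.91]
tool dir yaw 97.0 axis lean [0.002 0.004 1.   ] f [ 0.6  0.1 -0.4] g 13.7
shift/40 [ 0.075 -0.727  0.058]
```

>>> play_rows(plan=[1,0.07,-0.2,0.05,0,0,0,1,0,-0.3,0,0,0,0,1,0,-0.2,0,0,0,0,1,0,-0.05,0,0,0,0,1,0,0,0,0,0,0,1,0,0,0,0,0,0])

```text
t: 60.72
ee_pos: [470.8, 180.8, 266.8]
eef_rot: [[-0.121, 0.003, 0.993], [0.993, 0.003, 0.121], [-0.003, 1.0, -0.004]]
force: [0.1, -0.3, -0.3]
grip_width: 14.2
```

```bash
python3 - <<'E'
from h import *
overwell("blue",225)
snap("scene","s27",(280,120,430,300),4)
o=bot.get_obs(); r=o["eef_rot"]; KS=cam("scene")
for d in (143.7,143.7-207): print((proj(o["ee_pos"]+12*r[:,0]-d*r[:,1],KS)[0]-[280,120])*4+1.5)
E
```

```text
t 60.72 tcp [470.8 180.8 266.8] tip [468.9 192.3 121.8] err to well [0.3 0.3] q [ 0.65  0.67 -0.58  2.02 -1.14  1.43  0.95]
tool dir yaw 96.9 axis lean [0.003 0.003 1.   ] f [ 0.1 -0.3 -0.3] g 14.2
shift/40 [ 0.009 -1.046  0.013]
[351.54859269 359.08853502]
[424.83572359  78.24148851]
```

View pics/s27.png

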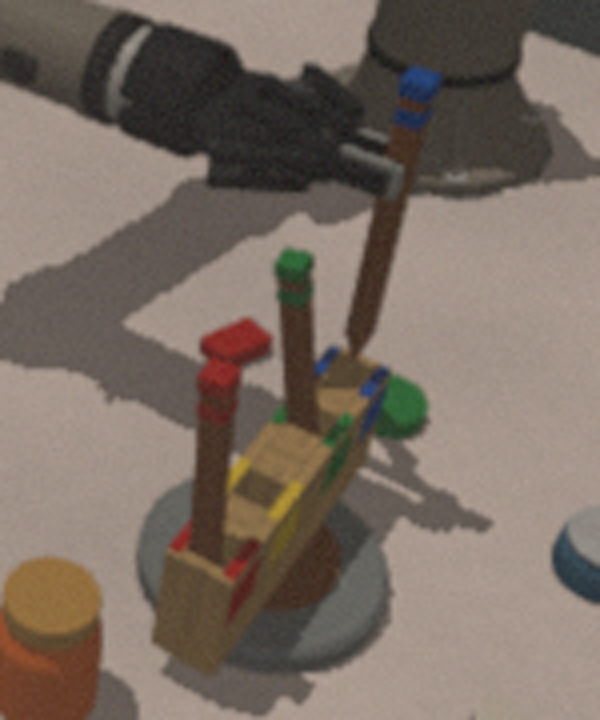

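Lowering blue into its well.

>>> play_rows(plan=[1,0,-0.1,0,0,0,0,1,0,-0.2,0,0,0,0,1,0,-0.25,0,0,0,0,1,0,-0.25,0,0,0,0,1,0,-0.2,0,0,0,0,1,0,-0.1,0,0,0,0,1,0,0,0,0,0,0])

```text
t: 61.35
ee_pos: [470.4, 180.8, 221.9]
eef_rot: [[-0.121, 0.005, 0.993], [0.993, 0.003, 0.121], [-0.003, 1.0, -0.005]]
force: [0.9, -0.1, -0.2]
grip_width: 13.7
```

>>> play_rows(plan=[1,0,-0.15,0,0,0,0,1,0,-0.25,0,0,0,0,1,0,-0.25,0,0,0,0,1,0,-0.15,0,0,0,0,1,0,-0.1,0,0,0,0,1,0,-0.07,0,0,0,0,1,0,0,0,0,0,0,1,0,0,0,0,0,0])

```text
t: 62.02
ee_pos: [470.5, 180.8, 184.3]
eef_rot: [[-0.121, 0.003, 0.993], [0.993, 0.003, 0.121], [-0.003, 1.0, -0.003]]
force: [-0.4, -1.0, -0.6]
grip_width: 13.6
```

```bash
python3 - <<'E'
from h import *
overwell("blue",180)
E
```

```text
t 62.02 tcp [470.5 180.8 184.3] tip [468.7 192.2  39.3] err to well [0.5 0.4] q [ 0.62  0.83 -0.54  2.01 -1.09  1.36  1.07]
tool dir yaw 97.0 axis lean [0.003 0.003 1.   ] f [-0.4 -1.  -0.6] g 13.6
shift/40 [ 0.008 -0.108  0.014]
```

>>> play_rows(plan=[1,0,-0.06,0,0,0,0,1,0,-0.05,0,0,0,0,1,0,0,0,0,0,0,0.3,0,0,0,0,0,0,0.3,0,0,0,0,0,0,0.3,0,0,0,0,0,0,0.3,0,0,0,0,0,0,0.3,-0.1,0,0,0,0,0,0.3,-0.3,0,0,0,0,0,0.3,-0.5,0,0,0,0,0,0.3,-0.5,0,0,0,0,0,0.3,-0.5,0.1,0,0,0,0,0.3,-0.5,0.2,0,0,0,0,0.3,-0.5,0.3,0,0,0,0,0.3,-0.4,0.3,0,0,0,0,0.3,-0.2,0.2,0,0,0,0,0.3,0,0,0,0,0,0])

```text
t: 63.43
ee_pos: [488.9, 39.3, 225.0]
eef_rot: [[-0.117, -0.0, 0.993], [0.993, 0.006, 0.117], [-0.006, 1.0, -0.001]]
force: [0.0, -0.2, 0.3]
grip_width: 29.8
```

```bash
python3 - <<'E'
from h import *
o=bot.get_obs();print(o["t"],o["ee_pos"],o["joint_pos"],o["grip_width"],o["force"]);print(o["eef_rot"].round(3))
snap("wrist","w28",None,1.5); snap("scene","s28",None,1.5);snap("top","t28",(80,100,360,260),2.8)
E
```

```text
63.4333 [488.86349307  39.25297467 225.04244896] [ 0.76047079  0.78981672 -0.45338306  1.85906791 -0.94439381  1.6091195
  0.9488463 ] 29.84466648413044 [ 0.03952655 -0.20934055  0.31496758]
[[-0.117 -0.     0.993]
 [ 0.993  0.006  0.117]
 [-0.006  1.    -0.001]]
```

View pics/w28.png

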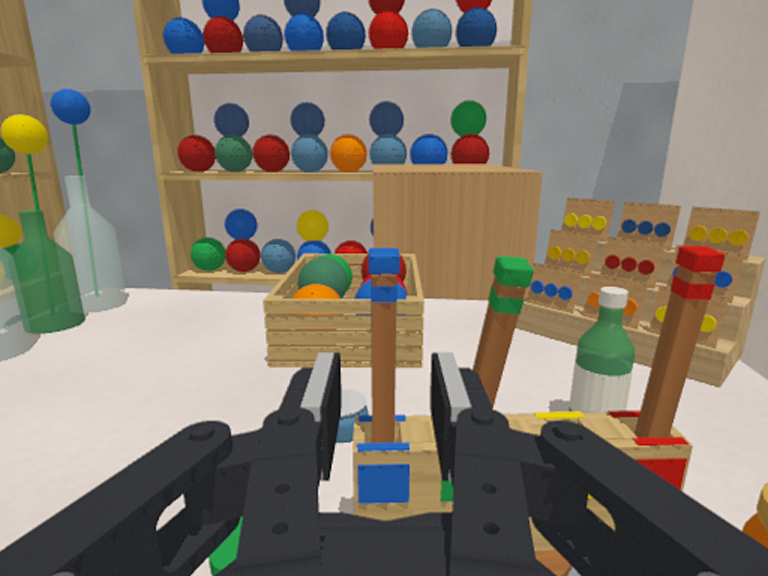

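View pics/s28.png

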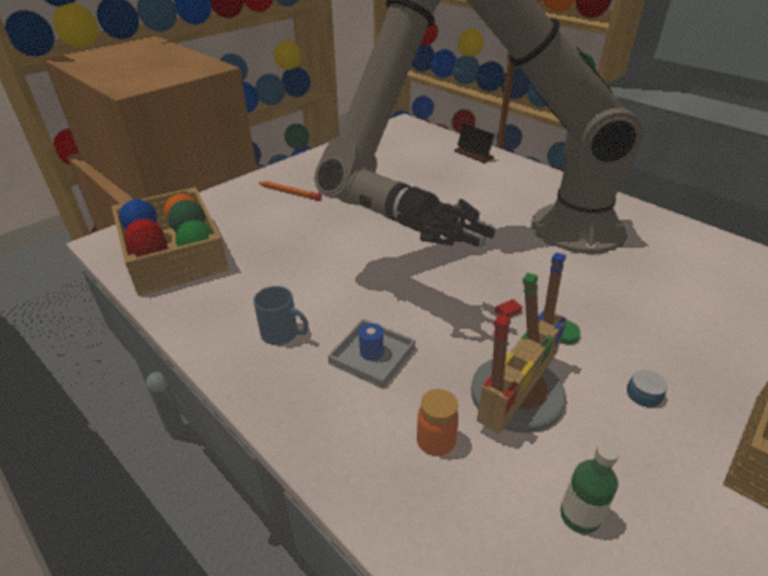

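View pics/t28.png

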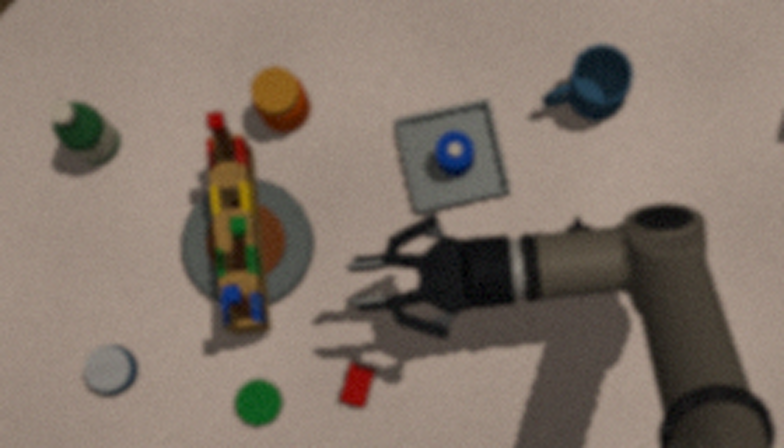

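All three needles stand in their own wells: blue (384,262), green (513,271), red (699,260). Last check of the holder's angle is from above, with the hand kept high.

>>> play_rows(plan=[0.3,-0.2,0.2,0,0,0,-0.4,0.3,-0.2,0.4,0,0,0,-0.8,0.3,0,0.6,0,0,0,-0.8,0.3,0,0.6,0,0,0,-0.8,0.3,0,0.6,0,0,0,-0.8,0.3,0,0.6,0,0,0,-0.8,0.3,0,0.5,0,0,0,-0.8,0.3,0,0.4,0,0,0,-0.8,0.3,0,0.2,0.1,0,0,-0.9,0.3,0,0,0.2,0,0,-0.9,0.3,0,0,0.2,0,0,-0.9,0.3,0,0,0.2,0,0,-0.9,0.3,0,0,0.2,0,0,-0.9,0.3,0,0,0.2,0,0,-0.9,0.3,0,0,0.2,0,0,-0.9,0.3,0,0,0.2,0,0,-0.9,0.3,0,0,0.2,0,0,-0.9,0.3,0,0,0.2,0,0,-0.9,0.3,0,0,0.1,0,0,-0.9,0.3,0,0,0,0,0,-0.9])

```text
t: 65.25
ee_pos: [564.5, 76.4, 380.5]
eef_rot: [[-0.017, -0.123, 0.992], [0.097, 0.988, 0.124], [-0.995, 0.098, -0.005]]
force: [0.6, -0.0, -0.2]
grip_width: 30.1
```

```bash
python3 - <<'E'
from h import *
o=bot.get_obs();print(o["t"],o["ee_pos"],o["joint_pos"],o["force"]);print(o["eef_rot"].round(3))
delta([560,110,380],down(np.radians(8.5)))
E
```

```text
65.25 [564.45118859  76.44438308 380.47648645] [ 0.23889351  0.21204305 -0.47614768  1.51882462 -0.00159125  1.42825737
 -0.10349575] [ 0.55167336 -0.02048695 -0.21820057]
[[-0.017 -0.123  0.992]
 [ 0.097  0.988  0.124]
 [-0.995  0.098 -0.005]]
shift/40 [ 0.09  0.84 -0.01] mm [ 3.8 33.6 -0.3] turn/5 [-0.28 -0.04 -1.13]
```

>>> play_rows(plan=[0.3,0,0.4,0,0,0,-0.5,0.3,0,0.6,0,0,0,-0.6,0.3,0,0.2,0,0,0,0,0.3,0,0,0,0,0,0,0.3,0,0,0,0,0,0])

```text
t: 65.67
ee_pos: [558.1, 123.1, 383.7]
eef_rot: [[-0.006, -0.124, 0.992], [0.004, 0.992, 0.124], [-1.0, 0.005, -0.005]]
force: [-0.1, -0.5, -0.6]
grip_width: 29.8
```

```bash
python3 - <<'E'
from h import *
o=bot.get_obs();print(o["t"],o["ee_pos"])
im,KT=snap("wrist","w30",None,1.5)
for n,h0,h1 in (("red",172,8),("yel",22,32),("grn",45,85),("blu",100,125)):
    cs,l=comps(hsvmask(im,h0,h1,150,50),25)
    print(n,[((k[2]*1.5).round(0).tolist(),int(k[1][4]),onplane(k[2],112,KT)[0,:2].round(1).tolist()) for k in cs])
E
```

```text
65.6667 [558.11223353 123.09415503 383.67759173]
red [([517.0, 115.0], 172, [648.6, 236.5]), ([577.0, 155.0], 632, [703.2, 212.7]), ([512.0, 160.0], 157, [651.8, 202.3]), ([228.0, 256.0], 614, [423.7, 92.2])]
yel [([447.0, 116.0], 205, [593.9, 228.4]), ([446.0, 161.0], 208, [598.7, 194.8])]
grn [([207.0, 141.0], 1051, [403.9, 186.2]), ([355.0, 119.0], 148, [521.2, 217.5]), ([346.0, 164.0], 60, [517.2, 182.3]), ([375.0, 181.0], 456, [543.2, 171.4])]
blu [([287.0, 121.0], 158, [467.3, 209.3]), ([246.0, 161.0], 484, [435.9, 174.0]), ([267.0, 158.0], 39, [452.8, 179.0]), ([295.0, 165.0], 104, [475.8, 175.9]), ([479.0, 377.0], 200, [660.5, 6.0])]
```

View pics/w30.png

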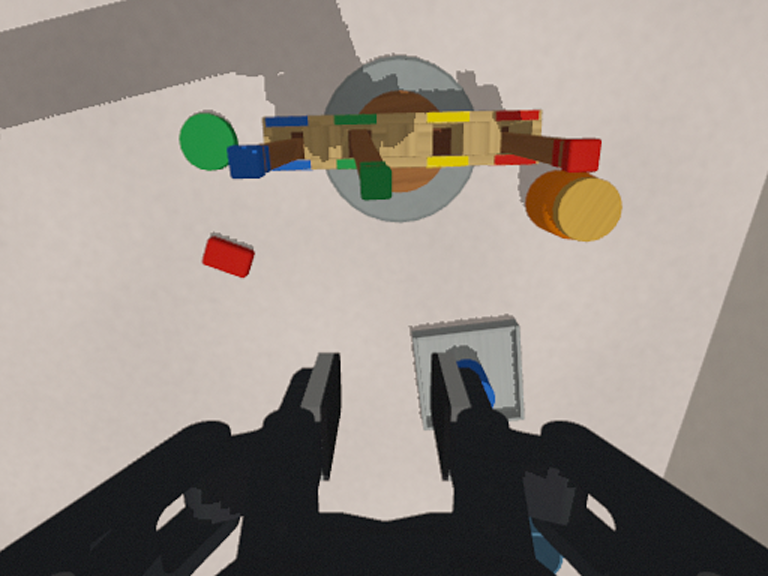

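The holder still reads 8.5° from the unobstructed tabs, 8.53° over 183 mm, against the line at 8.0°. Needles, cover and bystanders are in place and the hand is clear. Handing in.

```bash
python3 -c "
from station import bot
print(bot.hand_in())"
```

```text
the job is handed in; nothing more can be done
None
```

The needle display is set up and handed in at about 66 s, with the robot touching nothing.

- **Cover:** the dust cover stands right way up in the steel tray, dot upwards in the last views.
- **Holder:** it is fitted home on the square spindle and lined up with the white line. After the first turn it read 10.1° against the line's 8.0°, so I re-gripped and trimmed it before placing any needle. The last check read about 8.5°, a difference of about half a degree, which I left because it is close to what the cameras can measure.
- **Needles:** red, green and blue each stand point down in the well of their own colour, leaning slightly within the wells' clearance. There was no yellow needle in any view.
- **Left alone:** I did not touch the orange look-alike or the other things on the counter. The last pictures showed none of them moved.

While locating the blue needle, one automatic measurement was wrong because its cap dropped out of the colour mask. I measured it again by hand (207.8 mm long, against the 207 mm given) and used that instead.

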